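# Check the warm stand and hang the rinsed pots to dry

## Robot

A 7-joint arm with a two-finger parallel gripper is mounted at the origin on the work surface. World frame = base frame: x ahead of the robot, y to its left, z up, the work surface at z = 0. Lengths are in mm, angles in degrees, forces in N, time in s.
With the tool pointing down it reaches from about 400 to 850 mm from the base axis. Payload 4.5 kg.
Tool frame: the origin (TCP) lies at the very end of the fingers, on their centre line; the grasp point (between the pads) lies 19 mm behind it; z points along the fingers, y is the line along which they close (so a half turn about z gives the same grasp; the last joint's range is limited). The gripper opens to 85 mm and grips with 20 to 120 N. Pads are 22 mm wide; open, the fingers measure 114 mm over their backs; the gripper's body (76 mm by 85 mm) begins 54 mm behind the grasp point. The pads swing forward as they close: fully open they stand 13 mm farther back than shut.
Start: joints at [69.03, 39.483, -11.15, 89.685, 9.013, 51.709, -12.324], TCP at [243.302, -575.724, 231.317] pointing down, gripper open.
Joint ranges: [-172.22, 172.22], [-26.19, 119.32], [-84.43, 86.54], [7.71, 146.69], [-57.33, 237.33], [2.42, 119.75], [-152.13, 152.13]. Speed limits (degrees/s): [147.25, 147.25, 180, 180, 180, 180, 180].

## Interface

Orientations are given as a 3x3 rotation matrix whose columns are the frame's x, y, z axes.
In Python, from rig import observe, capture, close_job, cut_out, place_of gives the robot as it stands. The module is installed in compiled form; this text tells all that it offers.
- The arm moves only by the tool send_rows, never from a script. Its argument "motion" is a list of rows, each an object of numbers: "dx", "dy", "dz": the shift along the tool's x, y, z scaled (see below); "ax", "ay", "az": the turn, a rotation vector about the tool's x, y, z scaled (see below); "grip": the opening, from 0 (shut) to 1 (fully open). A call has 1 to 20 rows; each row is the pose to reach, as a shift and turn from the pose commanded when the call began, along the tool's axes at that moment; what a row does not reach only later rows make up. The controller multiplies each number of a shift by 250 mm and each number of a turn by pi/4 rad. A row lasts 1/8 s, in which the tool goes at most 62.5 mm and 10.7 degrees, less where a joint would pass 70% of its speed; a pose out of reach is approached as far as the arm can. A call with a number of a shift or a turn outside -1 to 1 is refused whole. A call with a gripper value outside its range is refused whole. The fingers move at their own pace and stop on an object; "grip_force" is the grip in N (left out, the last holds). Time passes only in rows, so rows that repeat a pose let the fingers close. It gives the time, the measured TCP pose, the force, the opening and the grip force at its end, in the units of the state.
- observe(): the state, without advancing time (a new reading comes with each control period).
- capture(name): name is "scene" or "top" or "wrist"; returns a dict with "color" (420x560x3 uint8, blue, green, red), "range_z" (420x560 float32, mm along the optical axis (not along the pixel's ray), 0 where there is no reading), "K" (3x3 intrinsics, pixels), "eye" and "rotation" of the camera in the world; the wrist camera has in their place "tool_from_camera" (4x4, takes a point from camera to tool coordinates, whose origin is the TCP and whose axes are the flange's). Camera axes: x right, y down, z forward; pixel columns grow to the right and rows downward; lengths in mm; the calibration is good to about 2 mm. A picture is of the moment at which its call begins: read the wrist's pose just before it.
- close_job(): hands the job in; it is judged then, once.
Trained networks look in a picture, given as the dict that the camera call returned (one of the last four; its "shot" number tells which), for a name from the list of things; names that differ only in an ending like _2 or _b are one class to them, and where a whole thing is asked for, a point or a joint stands for the part that bears it (a point fixed in the world has none). Each returns a list of dicts, best first, with "score" (0 to 1); they miss things now and then, are a little off and sometimes report something else, mostly with a low value. They report only what shows in the picture. A call takes as long as a camera call. They do not tell look-alikes from the thing itself.
- cut_out(name, picture): "mask" (420x560 bool, what is visible of it).
- place_of(name, picture): "centre" ([x, y, z] in mm, in world coordinates, good to about 4 mm: a listed point, or the origin of a listed thing).
The state is a dict: "time": time; "q": joint angles; "joint_vel": joint speeds; "effort": joint torques, N m; "tcp_pos": TCP position; "ee_rot": TCP orientation; "ft_force": force on the tool from outside, world axes, zero at the start; "moment": the same for the moment, N m; "finger_gap": opening from 0.0 (shut) to 1.0 (fully open); "grip_force": force on a finger pad.
Only numpy, scipy, OpenCV 4.12 (cv2) and the standard library are available. Lean on these libraries where they do the work, as an engineer would, in place of code of your own. Each camera call takes 0.05 s, during which the arm holds its last target. There are 200 camera calls.

## Task

First check the warm drying stand: take the infrared thermometer from its rest, hold it steady for two seconds with its lens 4 to 10 cm from the black test spot on the stand's ledge, pointing at the middle of the spot and slanting down at 45 degrees or steeper, then lay it back level in its rest. Only then hang every wide square pot upside down on a peg of the stand, one to a peg and fully down on the cross-bars, and let go. Leave the narrow pot, which does not fit the pegs, lying where it is, and do not disturb the carving.

Things in the scene. Friction and masses are not known exactly. Their poses are not given: they have to be found in the camera images.
- stand: warm drying stand, fixed to the bench: square aluminium drip tray 240 x 240 mm, base 12 mm thick with a rim to 22 mm, carrying four upright round steel pegs in a 2 x 2 grid 120 mm apart, and a grey ledge (100 along x, 50 along y, 30 mm high) on its -y side. Origin under the tray's centre, z up.
- peg1 (a point): peg 1 of the stand: point on the peg's axis at the level of the top of the cross-bars (30 mm above the bench), on which a hung pot's rim rests. The peg is 30 mm in diameter, with a tapering tip 70 mm above this point; the cross-bars reach 40 mm out from the axis. z up, x and y as the stand's.
- peg2 (a point): peg 2 of the stand: point on the peg's axis at the level of the top of the cross-bars (30 mm above the bench), on which a hung pot's rim rests. The peg is 30 mm in diameter, with a tapering tip 70 mm above this point; the cross-bars reach 40 mm out from the axis. z up, x and y as the stand's.
- peg3 (a point): peg 3 of the stand: point on the peg's axis at the level of the top of the cross-bars (30 mm above the bench), on which a hung pot's rim rests. The peg is 30 mm in diameter, with a tapering tip 70 mm above this point; the cross-bars reach 40 mm out from the axis. z up, x and y as the stand's.
- peg4 (a point): peg 4 of the stand: point on the peg's axis at the level of the top of the cross-bars (30 mm above the bench), on which a hung pot's rim rests. The peg is 30 mm in diameter, with a tapering tip 70 mm above this point; the cross-bars reach 40 mm out from the axis. z up, x and y as the stand's.
- spot (a point): centre of the matt black test spot, a disc 36 mm across facing straight up on top of the stand's ledge, 30 mm above the bench
- wide1: wide square white pot (may be absent), open at one end: 46 x 46 mm outside, 40 mm inside, 100 mm long, walls 3 mm, base 4 mm, about 90 g; starts lying on its side. Origin at the centre of the outer face of its closed base, z axis along the pot from base to mouth (mouth at z = 100 mm), x and y square to its four sides.
- wide2: wide square white pot (may be absent), open at one end: 46 x 46 mm outside, 40 mm inside, 100 mm long, walls 3 mm, base 4 mm, about 90 g; starts lying on its side. Origin at the centre of the outer face of its closed base, z axis along the pot from base to mouth (mouth at z = 100 mm), x and y square to its four sides.
- wide3: wide square white pot (may be absent), open at one end: 46 x 46 mm outside, 40 mm inside, 100 mm long, walls 3 mm, base 4 mm, about 90 g; starts lying on its side. Origin at the centre of the outer face of its closed base, z axis along the pot from base to mouth (mouth at z = 100 mm), x and y square to its four sides.
- wide4: wide square white pot (may be absent), open at one end: 46 x 46 mm outside, 40 mm inside, 100 mm long, walls 3 mm, base 4 mm, about 90 g; starts lying on its side. Origin at the centre of the outer face of its closed base, z axis along the pot from base to mouth (mouth at z = 100 mm), x and y square to its four sides.
- narrow: narrow square white pot, a look-alike that does not fit over the pegs: 34 x 34 mm outside, 28 mm inside, 100 mm long; lies on its side. Origin at the centre of the outer face of its closed base, z from base to mouth.
- thermo: infrared thermometer, a white bar 150 mm long (x), 32 mm wide (y), 28 mm high (z), about 120 g, lying level on its rest. Origin at the centre of its underside; x points to the lens end.
- lens (a point): centre of the thermometer's lens on its front end face: 75 mm along x and 14 mm up from the thermometer's origin; it looks along the thermometer's x axis; axes as the thermometer's
- rest_seat (a point): the thermometer's rest, fixed to the bench: two grey saddles 25 mm long, centred 55 mm either side of this point along x, each with an upright cheek on both sides (42 mm between cheeks, rising 14 mm above the seat); open in the middle for the fingers. The point is the centre of the seat, 14 mm above the bench, where the thermometer's origin belongs; x along the rest.
- carving: bystander: small white carved figure on a wooden block 70 x 50 mm, 74 mm tall, beyond the work; origin under its centre
Things that resemble listed ones, but are neither listed nor needed, are in the scene too. Leave any yellow look-alike of the wide4 alone.

How it is judged:
By the outcome, as a careful person would: the job done as asked, in the order asked, and still so for the second after the job is handed in, with the robot touching nothing.
Of wide1, wide2, wide3, wide4 only 3 to 4 are there at a start; the rules pass over those that are not, and their reading is None.
At some moment in a run one of wide1, wide2, wide3, wide4 may be knocked a few centimetres aside while the robot is not near it.
It also fails if it takes over 192 s, if anything falls off the work surface, if the arm or the gripper's body presses on something with over 40 N, if the wrist force passes 120 N, or if a joint passes its speed limit or range.

## Working session

There is one attempt and no reset: what is moved stays moved. The work goes in short steps, Python scripts to look and compute and a tool call to move; the robot and the scene stay as the last step left them, time stands still between calls to the robot, and variables do not carry over. Pictures are saved under pics/ and viewed, at most 14 in all, crops included, and the job is handed in when it is done.

Besides the shell and the picture viewer there is one more tool, called after "Emit:" as name(argument=value, ...) on one line, values as JSON. send_rows: Moves the arm, as the interface text tells. Shifts and turns lie within -1 to 1; 1 stands for 250 mm of shift or pi/4 rad of turn. Its arguments: {"type":"object","properties":{"motion":{"type":"array","items":{"type":"object","properties":{"dx":{"type":"number"},"dy":{"type":"number"},"dz":{"type":"number"},"ax":{"type":"number"},"ay":{"type":"number"},"az":{"type":"number"},"grip":{"type":"number"}}}},"grip_force":{"type":"number"}},"required":["motion"]}

```bash
mkdir -p pics; ls
cat > h.py <<'E'
import numpy as np, cv2
from rig import observe, capture, cut_out, place_of
def world(p, s=None):
    """HxWx3 world points (nan where none)"""
    z=p["range_z"].astype(float); K=p["K"]; v,u=np.indices(z.shape)
    c=np.stack([(u-K[0,2])/K[0,0]*z,(v-K[1,2])/K[1,1]*z,z],-1)
    if "eye" in p: w=c@np.array(p["rotation"]).T+np.array(p["eye"])
    else:
        T=np.array(p["tool_from_camera"]); t=c@T[:3,:3].T+T[:3,3]
        w=t@np.array(s["ee_rot"]).T+np.array(s["tcp_pos"])
    w[z==0]=np.nan
    return w
E
python3 - <<'E'
from h import *
s=observe(); print({k:np.round(v,3).tolist() for k,v in s.items()})
for n in("scene","top"):
    p=capture(n); cv2.imwrite(f"pics/{n}0.png",p["color"]); np.savez(f"{n}0.npz",**p)
    print(n,np.round(p["K"],1).tolist(),np.round(p["eye"]),np.round(p["rotation"],2).tolist())
    for t in["stand","spot","peg1","wide1","narrow","thermo","lens","rest_seat","carving"]:
        print(t,[(round(d["score"],2),np.round(d["centre"]).astype(int).tolist()) for d in place_of(t,p)])
E
```

```text
pics
{'time': 0.0, 'q': [69.029, 39.535, -11.145, 89.748, 9.014, 51.709, -12.324], 'joint_vel': [0.01, 0.054, 0.165, 0.035, -0.057, -0.016, 0.044], 'effort': [0.0, -53.962, -1.267, -15.855, 0.009, 0.009, -0.0], 'tcp_pos': [242.965, -575.109, 230.456], 'ee_rot': [[0.921, 0.389, -0.001], [0.389, -0.921, 0.002], [-0.0, -0.002, -1.0]], 'ft_force': [0.021, 0.414, -0.548], 'moment': [-0.035, -0.061, 0.017], 'grip_force': 0.0, 'finger_gap': 1.004}
scene [[433.6, 0.0, 278.5], [0.0, 433.6, 210.6], [0.0, 0.0, 1.0]] [1161.  399.  577.] [[-0.51, 0.51, -0.69], [0.86, 0.28, -0.42], [-0.02, -0.81, -0.58]]
stand [(0.87, [550, 252, -6])]
spot [(0.78, [528, 111, 32]), (0.43, [598, 1, 25]), (0.27, [618, 303, 29]), (0.27, [522, -9, 13]), (0.19, [501, 323, 32])]
peg1 [(0.87, [486, 200, 26]), (0.8, [598, 180, 28]), (0.74, [619, 302, 30]), (0.72, [500, 328, 27]), (0.68, [524, 111, 33])]
wide1 [(0.83, [381, 22, 23]), (0.79, [600, -308, 23]), (0.78, [448, -300, 25]), (0.75, [691, -36, 24]), (0.64, [287, -271, 25]), (0.58, [558, -117, 27]), (0.51, [742, 146, 0]), (0.44, [619, 303, 31])]
narrow [(0.96, [426, -122, 13])]
thermo [(0.66, [525, -15, 13])]
lens [(0.86, [596, 1, 24]), (0.6, [524, 110, 29])]
rest_seat [(0.71, [522, -12, 13])]
carving [(0.81, [741, 146, -1])]
top [[466.6, 0.0, 273.3], [0.0, 466.6, 214.5], [0.0, 0.0, 1.0]] [ 326.   25. 1102.] [[-0.01, -0.99, 0.17], [-1.0, 0.01, -0.02], [0.02, -0.17, -0.99]]
stand [(0.98, [549, 250, -2])]
spot [(0.75, [528, 108, 34])]
peg1 [(0.8, [480, 203, 27]), (0.72, [503, 319, 30]), (0.62, [619, 302, 29]), (0.57, [597, 185, 30])]
wide1 [(0.93, [448, -307, 22]), (0.85, [554, -124, 24]), (0.83, [602, -308, 22]), (0.82, [688, -28, 27]), (0.8, [385, 16, 18]), (0.62, [288, -268, 24])]
narrow [(0.79, [429, -122, 20])]
thermo [(0.93, [522, -12, 16])]
lens [(0.68, [593, 2, 31]), (0.54, [528, 110, 33]), (0.19, [521, -13, 16])]
rest_seat []
carving [(0.93, [741, 147, 0]), (0.56, [482, 201, 28])]
```

View pics/scene0.png

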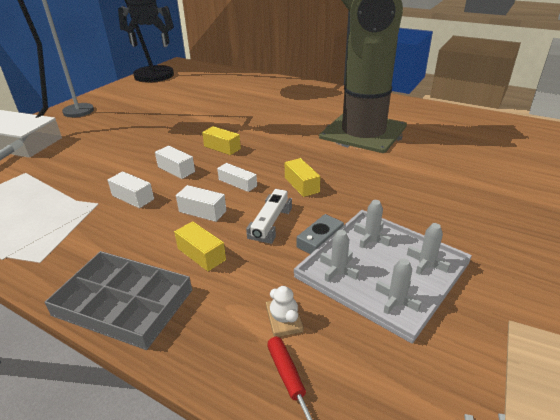

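View pics/top0.png

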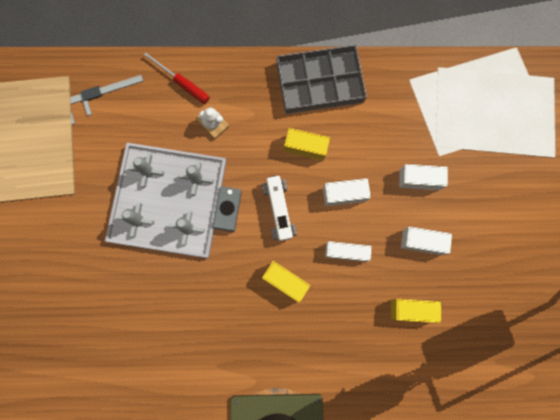

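The scene shows white wide-looking pots at top pixels (347,191), (424,177) and (428,240). The narrow pot is at (348,252), and the yellow look-alikes are at (307,143), (286,281) and (417,311). The thermometer is at (280,208) with its lens end towards +x, and the spot is at (227,208). Next I'll measure poses and look for the pot mouths.

```bash
cat >> h.py <<'E'
def rect(pts):
    """centre, long-axis angle deg, (long,short) of xy points"""
    (c,(a,b),t)=cv2.minAreaRect(pts[:,:2].astype(np.float32))
    if a<b: a,b,t=b,a,t+90
    return np.round(c,1),round((t+90)%180-90,1),np.round([a,b],1)
def tops(p,w,zlo,zhi,xlo=250,xhi=800,ylo=-450,yhi=450,amin=60,white=False):
    m=(w[...,2]>zlo)&(w[...,2]<zhi)&(w[...,0]>xlo)&(w[...,0]<xhi)&(w[...,1]>ylo)&(w[...,1]<yhi)
    if white: m&=p["color"].min(-1)>90
    n,l,st,_=cv2.connectedComponentsWithStats(m.astype(np.uint8),connectivity=4)
    return [(w[l==i],l==i) for i in range(1,n) if st[i,4]>=amin]
E
python3 - <<'E'
from h import *
p=capture("top"); w=world(p)
print("table z",np.nanmedian(w[150:380,300:340,2]))
for a,b in((40,52),(30,40),(66,110)):
    print(a,b)
    for q,m in tops(p,w,a,b,amin=25):
        print(*rect(q),"z",np.round(np.median(q[:,2]),1),"n",len(q),p["color"][m].mean(0).astype(int), q.mean(0).round(1),np.percentile(q[:,2],98).round(1))
p=capture("scene"); w=world(p)
for a,b in((40,52),(66,110)):
    print("scene",a,b)
    for q,m in tops(p,w,a,b,amin=25):
        print(*rect(q),"z",np.round(np.median(q[:,2]),1),"n",len(q),p["color"][m].mean(0).astype(int),q.mean(0).round(1),np.percentile(q[:,2],98).round(1))
c=p["color"]; t=capture("top")["color"]
A=cv2.resize(c[130:260,100:300],(800,520),interpolation=cv2.INTER_CUBIC); cv2.imwrite("pics/crop1.png",A)
E
```

```text
table z -0.6659092535203399
40 52
[730.5 128.8] -51.1 [24.6 13.9] z 47.8 n 40 [154 165 172] [731.  129.3  47.7] 51.8
[727.1 153.7] 68.7 [26.   5.8] z 43.1 n 28 [114 122 126] [727.2 152.5  43.9] 49.3
[678.2 -81.1] 76.1 [100.   48.6] z 45.1 n 803 [ 49 201 229] [677.6 -80.9  45.1] 49.2
[ 594.6 -357.2] 85.2 [100.4  46.7] z 45.1 n 820 [226 233 235] [ 594.2 -356.8   45.1] 49.2
[562.9  -5. ] 10.4 [64.9 29.7] z 41.7 n 201 [218 225 228] [564.3  -2.8  41.9] 44.8
[ 559.1 -172.2] -83.6 [99.7 47.3] z 45.0 n 839 [226 233 235] [ 558.9 -172.    45. ] 49.0
[530.7 -18.5] -35.2 [18.3 18.1] z 41.8 n 40 [232 239 241] [530.6 -18.2  42. ] 45.2
[492.8 -18.9] 10.0 [90.6 30.7] z 41.8 n 308 [177 185 188] [487.5 -18.9  42. ] 45.9
[ 441.4 -354.9] 79.9 [101.6  46.6] z 45.0 n 878 [227 234 236] [ 441.4 -354.2   45. ] 49.0
[351.9 -25.4] 56.0 [99.7 46. ] z 45.2 n 912 [ 50 206 233] [351.7 -25.5  45.2] 48.9
[ 283.1 -320.1] 85.7 [101.  46.] z 45.0 n 933 [ 49 207 232] [ 283.2 -319.7   45. ] 49.2
30 40
[ 790.4 -182.5] -81.9 [94.9  9.4] z 33.4 n 72 [84 90 95] [ 788.2 -182.7   33.1] 36.5
[774.3 -77.8] 81.4 [102.7  32.7] z 3
[... 1419 characters left out ...]
323.4  46.1] 51.9
[606.5 186.3] -67.1 [29.1 12.7] z 45.8 n 80 [120 123 121] [608. 187.  46.] 51.6
[626.4 302.9] -78.5 [29.  14.2] z 46.4 n 99 [123 126 124] [629.  303.1  46.3] 51.9
[746.3 145.9] -71.0 [43.2 30.6] z 44.8 n 185 [182 189 191] [749.9 150.1  45.4] 51.6
scene 66 110
[483.3 205. ] -52.0 [28.  22.5] z 85.2 n 268 [134 138 136] [487.  205.4  84.7] 99.9
[504.2 321.3] -89.2 [29.5 22.7] z 85.7 n 321 [136 140 139] [507.5 322.2  85. ] 100.3
[602.  183.5] -89.7 [28.6 24.3] z 86.7 n 308 [135 138 136] [605.1 185.6  85.5] 100.0
[621.8 302.2] -59.8 [28.  23.4] z 86.5 n 383 [138 142 139] [625.5 302.5  85.5] 100.2
[744.6 149.7] -49.4 [23.2 17.3] z 70.4 n 127 [206 212 214] [744.9 149.5  70.3] 74.7
```

View pics/crop1.png

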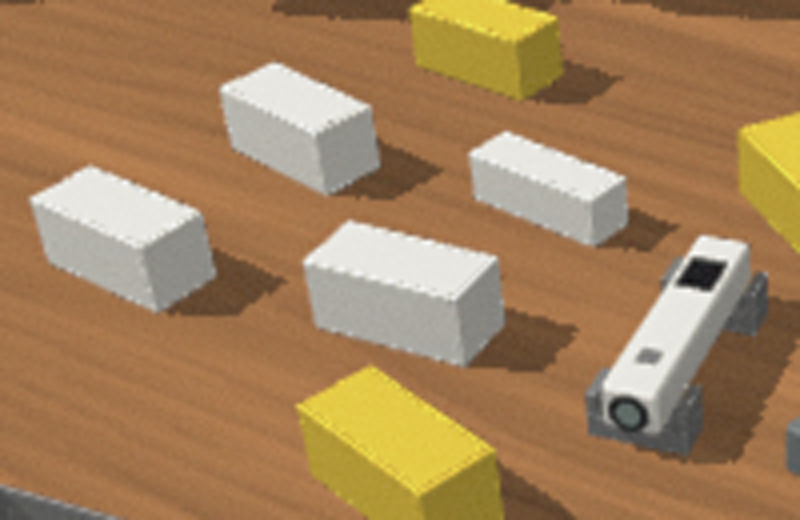

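All three wide white pots show a closed +y end, so their mouths face −y. The narrow pot (34 mm wide) and the yellow look-alikes are ruled out. I'm moving to the thermometer.

```bash
cat >> h.py <<'E'
from scipy.spatial.transform import Rotation as Ro
def frame(z,x):
    z=np.array(z,float); z/=np.linalg.norm(z); x=np.array(x,float); x-=z*(x@z); x/=np.linalg.norm(x)
    return np.stack([x,np.cross(z,x),z],1)
def plan(*wps):
    """wps: (pos,R) list; prints the numbers of one call per (sub)step"""
    s=observe(); p=np.array(s["tcp_pos"]);R=np.array(s["ee_rot"])
    for q,Q in wps:
        q=np.array(q,float); rv=Ro.from_matrix(R.T@Q).as_rotvec(); d=R.T@(q-p)
        n=int(max(np.ceil(np.abs(d).max()/249),np.ceil(np.abs(rv).max()/.78),1)); 
        for i in range(n):
            Qn=R@Ro.from_rotvec(rv/(n-i)).as_matrix() ; rv2=rv/(n-i); d=R.T@((q-p)/(n-i))
            rows=max(np.linalg.norm(d)/62.5,np.degrees(np.linalg.norm(rv2))/10.7)
            print("d",np.round(d/250,3),"a",np.round(rv2/(np.pi/4),3),"rows>=",round(rows,1))
            p=p+R@d;R=Qn; rv=Ro.from_matrix(R.T@Q).as_rotvec()
def dirn(deg,z=0): return np.array([np.cos(np.radians(deg)),np.sin(np.radians(deg)),z])
E
python3 - <<'E'
from h import *
plan(((522.9,-11.8,180),frame((0,0,-1),dirn(10.5))))
E
```

```text
d [ 0.954 -0.821  0.103] a [ 0.    -0.     0.138] rows>= 5.1
d [ 0.86  -0.92   0.103] a [ 0.    -0.     0.138] rows>= 5.1
```

Emit:
send_rows(motion=[{"dx": 0.24,"dy": -0.205,"dz": 0.026,"az": 0.034,"grip": 1},{"dx": 0.48,"dy": -0.41,"dz": 0.05,"az": 0.07,"grip": 1},{"dx": 0.72,"dy": -0.615,"dz": 0.077,"az": 0.1,"grip": 1},{"dx": 0.954,"dy": -0.821,"dz": 0.103,"az": 0.138,"grip": 1},{"dx": 0.954,"dy": -0.821,"dz": 0.103,"az": 0.138,"grip": 1},{"dx": 0.954,"dy": -0.821,"dz": 0.103,"az": 0.138,"grip": 1}])

```text
$.motion[0]: bad value
```

Emit:
send_rows(motion=[{"dx": 0.43,"dy": -0.46,"dz": 0.05,"az": 0.07,"grip": 1},{"dx": 0.86,"dy": -0.92,"dz": 0.103,"az": 0.138,"grip": 1},{"dx": 0.86,"dy": -0.92,"dz": 0.103,"az": 0.138,"grip": 1},{"dx": 0.86,"dy": -0.92,"dz": 0.103,"az": 0.138,"grip": 1},{"dx": 0.86,"dy": -0.92,"dz": 0.103,"az": 0.138,"grip": 1},{"dx": 0.86,"dy": -0.92,"dz": 0.103,"az": 0.138,"grip": 1},{"dx": 0.86,"dy": -0.92,"dz": 0.103,"az": 0.138,"grip": 1},{"dx": 0.86,"dy": -0.92,"dz": 0.103,"az": 0.138,"grip": 1}])

```text
$.motion[0]: bad value
```

Run:
```python
from h import *
s=observe(); print(np.round(s["q"],1),np.round(s["tcp_pos"],1),np.round(s["ee_rot"],3).tolist(),s["ft_force"])
p=capture("wrist"); print(np.round(p["tool_from_camera"],2).tolist()); w=world(p,s); cv2.imwrite("pics/w1.png",p["color"])
for q,m in tops(p,w,36,50,amin=300): print(*rect(q),np.median(q[:,2]).round(1),len(q),p["color"][m].mean(0).astype(int),q[:,:2].min(0),q[:,:2].max(0))
t=capture("top"); w=world(t); d=cut_out("spot",t)
m=(w[...,2]>20)&(w[...,2]<42)&(np.abs(w[...,0]-528)<30)&(np.abs(w[...,1]-109)<30)&(t["color"].max(-1)<45)
print("spot",w[m].mean(0),m.sum(),w[m].min(0),w[m].max(0))
t=capture("scene"); w=world(t)
m=(w[...,2]>20)&(w[...,2]<42)&(np.abs(w[...,0]-528)<30)&(np.abs(w[...,1]-109)<30)&(t["color"].max(-1)<45)
print("spot",w[m].mean(0),m.sum(),w[m].min(0),w[m].max(0))
```

```text
[ 69.   39.5 -11.2  89.7   9.   51.7 -12.3] [ 243.3 -575.7  231.3] [[0.921, 0.389, 0.0], [0.389, -0.921, -0.0], [0.0, 0.0, -1.0]] [-0.32777554 -0.41965996 -0.58289206]
[[-0.0, -0.95, -0.3, 76.39], [1.0, -0.0, 0.0, -0.25], [-0.0, -0.3, 0.95, -142.82], [0.0, 0.0, 0.0, 1.0]]
[ 281.6 -346.9] 85.9 [47.8 46. ] 46.0 3467 [  0 179 209] [ 257.0886303  -371.95793168] [ 305.11516434 -323.77654808]
spot [522.41288419 108.01303925  29.27452378] 37 [510.88103485  96.7548035   25.16217712] [535.45271312 117.73449306  34.26388445]
spot [524.50349736 109.3180718   29.85607747] 80 [510.04994727  94.34811717  27.84854651] [539.92825031 123.37497373  32.00616619]
```

View pics/w1.png

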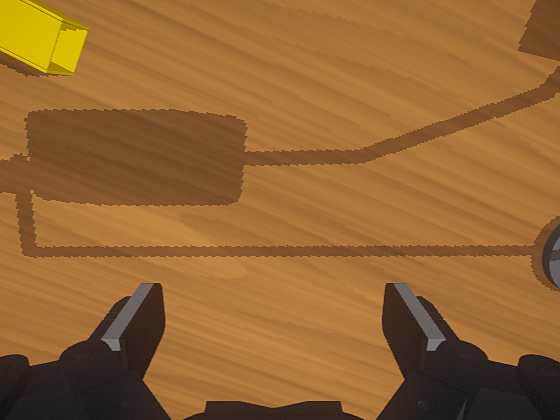

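The move was refused, probably because every key is needed. The wrist camera sits on the tool's +x side, and the fingers show at columns 150 and 395. Resending with all keys.

Emit:
send_rows(motion=[{"dx": 0.24,"dy": -0.205,"dz": 0.026,"ax": 0,"ay": 0,"az": 0.034,"grip": 1},{"dx": 0.48,"dy": -0.41,"dz": 0.05,"ax": 0,"ay": 0,"az": 0.07,"grip": 1},{"dx": 0.72,"dy": -0.615,"dz": 0.077,"ax": 0,"ay": 0,"az": 0.1,"grip": 1},{"dx": 0.954,"dy": -0.821,"dz": 0.103,"ax": 0,"ay": 0,"az": 0.138,"grip": 1},{"dx": 0.954,"dy": -0.821,"dz": 0.103,"ax": 0,"ay": 0,"az": 0.138,"grip": 1},{"dx": 0.954,"dy": -0.821,"dz": 0.103,"ax": 0,"ay": 0,"az": 0.138,"grip": 1}], grip_force=40)

```text
time: 2.1
tcp_pos: [386.0, -288.3, 205.6]
ee_rot: [[0.955, 0.298, 0.001], [0.298, -0.955, 0.003], [0.002, -0.002, -1.0]]
ft_force: [-0.6, -1.2, 1.1]
finger_gap: 1.003
grip_force: 0.0
```

Emit:
send_rows(motion=[{"dx": 0.22,"dy": -0.23,"dz": 0.026,"ax": 0,"ay": 0,"az": 0.034,"grip": 1},{"dx": 0.43,"dy": -0.46,"dz": 0.05,"ax": 0,"ay": 0,"az": 0.07,"grip": 1},{"dx": 0.65,"dy": -0.69,"dz": 0.077,"ax": 0,"ay": 0,"az": 0.1,"grip": 1},{"dx": 0.86,"dy": -0.92,"dz": 0.103,"ax": 0,"ay": 0,"az": 0.138,"grip": 1},{"dx": 0.86,"dy": -0.92,"dz": 0.103,"ax": 0,"ay": 0,"az": 0.138,"grip": 1},{"dx": 0.86,"dy": -0.92,"dz": 0.103,"ax": 0,"ay": 0,"az": 0.138,"grip": 1},{"dx": 0.86,"dy": -0.92,"dz": 0.103,"ax": 0,"ay": 0,"az": 0.138,"grip": 1}])

```text
time: 2.98
tcp_pos: [522.9, -12.7, 179.7]
ee_rot: [[0.983, 0.182, -0.0], [0.182, -0.983, -0.001], [-0.0, 0.001, -1.0]]
ft_force: [-0.3, -1.1, 0.3]
finger_gap: 0.998
grip_force: 0.0
```

Run:
```python
from h import *
s=observe(); print(s["time"],np.round(s["q"],1),np.round(s["tcp_pos"],1),np.round(s["ee_rot"],3).tolist(),s["ft_force"])
p=capture("wrist"); w=world(p,s)
for q,m in tops(p,w,36,50,amin=300): print(*rect(q),np.median(q[:,2]).round(1),len(q),p["color"][m].mean(0).astype(int),q[:,:2].min(0),q[:,:2].max(0))
plan(((522.9,-11.8,11),frame((0,0,-1),dirn(10.5))))
```

```text
2.975 [ -3.2  36.1  -0.7 110.6   0.9  33.2 -84.1] [522.9 -12.7 179.7] [[0.983, 0.182, -0.0], [0.182, -0.983, -0.001], [-0.0, 0.001, -1.0]] [-0.31041607 -1.06700619  0.33401908]
[656.7 -86. ] -80.7 [99.7 36.3] 46.1 4957 [  0 167 195] [ 644.13143174 -132.48872744] [682.50915703 -33.89792302]
[597.9 173.9] 3.4 [29.1 12.5] 43.3 558 [108 109 110] [583.09358937 167.66975566] [612.10617214 180.93439592]
[523.6 -11.9] 10.8 [150.9  32.1] 42.2 7678 [177 182 190] [447.46798679 -40.53258538] [598.44712857  16.34560136]
[ 559.7 -171.5] -84.0 [101.5  46.4] 46.3 8256 [195 199 207] [ 531.90252915 -223.38437098] [ 587.62411437 -119.03411433]
[352.6 -24.4] 56.2 [100.2  47.3] 46.2 4729 [  0 169 199] [328.1850026  -78.30310103] [399.04351172  29.21099524]
d [ 0.003 -0.009  0.675] a [ 0.002  0.001 -0.003] rows>= 2.7
```

Emit:
send_rows(motion=[{"dx": 0.001,"dy": -0.004,"dz": 0.2,"ax": 0,"ay": 0,"az": 0,"grip": 1},{"dx": 0.003,"dy": -0.004,"dz": 0.35,"ax": 0,"ay": 0,"az": 0.002,"grip": 1},{"dx": 0.003,"dy": -0.004,"dz": 0.48,"ax": 0,"ay": 0,"az": -0.004,"grip": 1},{"dx": 0.003,"dy": -0.004,"dz": 0.58,"ax": 0,"ay": 0,"az": -0.004,"grip": 1},{"dx": 0.003,"dy": -0.004,"dz": 0.64,"ax": 0,"ay": 0,"az": -0.004,"grip": 1},{"dx": 0.003,"dy": -0.004,"dz": 0.675,"ax": 0,"ay": 0,"az": -0.004,"grip": 1},{"dx": 0.003,"dy": -0.004,"dz": 0.675,"ax": 0,"ay": 0,"az": -0.004,"grip": 1},{"dx": 0.003,"dy": -0.004,"dz": 0.675,"ax": 0,"ay": 0,"az": -0.004,"grip": 0.5},{"dx": 0.003,"dy": -0.004,"dz": 0.675,"ax": 0,"ay": 0,"az": -0.004,"grip": 0.3},{"dx": 0.003,"dy": -0.004,"dz": 0.675,"ax": 0,"ay": 0,"az": -0.004,"grip": 0.2},{"dx": 0.003,"dy": -0.004,"dz": 0.675,"ax": 0,"ay": 0,"az": -0.004,"grip": 0.2},{"dx": 0.003,"dy": -0.004,"dz": 0.675,"ax": 0,"ay": 0,"az": -0.004,"grip": 0.2},{"dx": 0.003,"dy": -0.004,"dz": 0.675,"ax": 0,"ay": 0,"az": -0.004,"grip": 0.2},{"dx": 0.003,"dy": -0.004,"dz": 0.675,"ax": 0,"ay": 0,"az": -0.004,"grip": 0.2}], grip_force=40)

```text
time: 4.78
tcp_pos: [523.9, -10.6, 11.6]
ee_rot: [[0.983, 0.185, 0.001], [0.185, -0.983, -0.0], [0.001, 0.0, -1.0]]
ft_force: [-0.0, -0.3, 6.8]
finger_gap: 0.37
grip_force: 40.9
```

Run:
```python
from h import *
s=observe(); print(s["time"],np.round(s["tcp_pos"],2),np.round(s["ee_rot"],4).tolist(),s["grip_force"],s["finger_gap"])
p0=np.array(s["tcp_pos"]);R0=np.array(s["ee_rot"])
# thermo pose now and the lens in the tool frame
Rt=frame(np.array([0,0,1]),dirn(10.6)); ot=np.array([522.9,-11.8,14])
lens_t=R0.T@(ot+Rt@[75,0,14]-p0); ax_t=R0.T@Rt[:,0]; print("lens in tool",lens_t,ax_t)
np.savez("grasp.npz",p0=p0,R0=R0,lens=lens_t,ax=ax_t)
spot=np.array([524.5,109.3,30]); h=dirn(12); 
z=-np.sin(np.radians(52))*h+[0,0,-np.cos(np.radians(52))]; x=np.cos(np.radians(52))*h+[0,0,-np.sin(np.radians(52))]
R=frame(z,x); p=spot-R@(lens_t+70*ax_t); print("target",p)
up=p0+[0,0,150]
plan((up,R0),((p+[0,0,60]),R),(p,R))
```

```text
4.775 [523.87 -10.64  11.61] [[0.9827, 0.1853, 0.001], [0.1853, -0.9827, -0.0001], [0.0009, 0.0003, -1.0]] 40.92695653438568 0.3698314391491032
lens in tool [ 73.84296452   1.0619081  -16.32080096] [9.99998682e-01 1.32221683e-03 9.42296245e-04]
target [425.10759291  89.35374636 133.34225125]
d [ 0.001  0.    -0.6  ] a [0. 0. 0.] rows>= 2.4
d [-0.157 -0.233 -0.064] a [-0.006 -0.578 -0.014] rows>= 2.4
d [-0.167 -0.235  0.01 ] a [-0.006 -0.578 -0.014] rows>= 2.4
d [ 0.189 -0.     0.148] a [ 0.  0. -0.] rows>= 1.0
```

Emit:
send_rows(motion=[{"dx": 0,"dy": 0,"dz": -0.03,"ax": 0,"ay": 0,"az": 0,"grip": 0.2},{"dx": 0,"dy": 0,"dz": -0.1,"ax": 0,"ay": 0,"az": 0,"grip": 0.2},{"dx": 0,"dy": 0,"dz": -0.2,"ax": 0,"ay": 0,"az": 0,"grip": 0.2},{"dx": 0,"dy": 0,"dz": -0.32,"ax": 0,"ay": 0,"az": 0,"grip": 0.2},{"dx": 0,"dy": 0,"dz": -0.45,"ax": 0,"ay": 0,"az": 0,"grip": 0.2},{"dx": 0,"dy": 0,"dz": -0.56,"ax": 0,"ay": 0,"az": 0,"grip": 0.2},{"dx": 0,"dy": 0,"dz": -0.6,"ax": 0,"ay": 0,"az": 0,"grip": 0.2},{"dx": 0,"dy": 0,"dz": -0.6,"ax": 0,"ay": 0,"az": 0,"grip": 0.2}])

```text
time: 5.78
tcp_pos: [523.6, -10.6, 161.6]
ee_rot: [[0.983, 0.185, 0.001], [0.185, -0.983, -0.0], [0.001, 0.0, -1.0]]
ft_force: [0.4, -0.1, -1.2]
finger_gap: 0.366
grip_force: 40.1
```

Emit:
send_rows(motion=[{"dx": -0.03,"dy": -0.046,"dz": -0.013,"ax": -0.001,"ay": -0.116,"az": -0.003,"grip": 0.2},{"dx": -0.06,"dy": -0.093,"dz": -0.026,"ax": -0.002,"ay": -0.231,"az": -0.006,"grip": 0.2},{"dx": -0.095,"dy": -0.14,"dz": -0.038,"ax": -0.004,"ay": -0.347,"az": -0.009,"grip": 0.2},{"dx": -0.126,"dy": -0.186,"dz": -0.051,"ax": -0.005,"ay": -0.462,"az": -0.012,"grip": 0.2},{"dx": -0.157,"dy": -0.233,"dz": -0.064,"ax": -0.006,"ay": -0.578,"az": -0.014,"grip": 0.2},{"dx": -0.157,"dy": -0.233,"dz": -0.064,"ax": -0.006,"ay": -0.578,"az": -0.014,"grip": 0.2}])

```text
time: 6.52
tcp_pos: [474.0, 40.6, 175.1]
ee_rot: [[0.88, 0.199, -0.431], [0.178, -0.98, -0.088], [-0.44, 0.001, -0.898]]
ft_force: [0.1, -0.5, -1.5]
finger_gap: 0.369
grip_force: 40.1
```

Emit:
send_rows(motion=[{"dx": -0.033,"dy": -0.047,"dz": 0.002,"ax": -0.001,"ay": -0.116,"az": -0.003,"grip": 0.2},{"dx": -0.066,"dy": -0.094,"dz": 0.004,"ax": -0.002,"ay": -0.231,"az": -0.006,"grip": 0.2},{"dx": -0.1,"dy": -0.141,"dz": 0.006,"ax": -0.004,"ay": -0.347,"az": -0.009,"grip": 0.2},{"dx": -0.134,"dy": -0.188,"dz": 0.008,"ax": -0.005,"ay": -0.462,"az": -0.012,"grip": 0.2},{"dx": -0.167,"dy": -0.235,"dz": 0.01,"ax": -0.006,"ay": -0.578,"az": -0.014,"grip": 0.2},{"dx": -0.167,"dy": -0.235,"dz": 0.01,"ax": -0.006,"ay": -0.578,"az": -0.014,"grip": 0.2},{"dx": -0.167,"dy": -0.235,"dz": 0.01,"ax": -0.006,"ay": -0.578,"az": -0.014,"grip": 0.2}])

```text
time: 7.4
tcp_pos: [425.0, 88.2, 192.8]
ee_rot: [[0.604, 0.207, -0.77], [0.127, -0.978, -0.163], [-0.787, 0.0, -0.617]]
ft_force: [-0.5, -0.6, -0.9]
finger_gap: 0.373
grip_force: 40.1
```

```bash
cat > chk.py <<'E'
from h import *
s=observe(); g=np.load("grasp.npz"); p=np.array(s["tcp_pos"]);R=np.array(s["ee_rot"])
print(s["time"],np.round(s["q"],1),np.round(p,1),s["grip_force"],s["finger_gap"])
L=p+R@g["lens"]; a=R@g["ax"]; t=(30-L[2])/a[2]; print("lens",L.round(1),"hit",(L+t*a).round(1),"dist",round(t,1),"slope",np.degrees(np.arcsin(-a[2])))
c=capture("scene"); w=world(c); cv2.imwrite("pics/meas.png",c["color"][100:340,150:470])
for n in("thermo","lens","spot"): print(n,[(round(d["score"],2),np.round(d["centre"],1).tolist()) for d in place_of(n,c)[:2]])
m=cut_out("thermo",c)
if m:
    q=w[m[0]["mask"]]; q=q[~np.isnan(q[:,0])]; q=q[(np.abs(q-np.median(q,0))<90).all(1)]
    v=np.linalg.svd(q-q.mean(0),full_matrices=False)[2][0]; print("thermo mean",q.mean(0).round(1),"axis",v.round(3),len(q))
h=dirn(12); th=np.radians(52)
T=frame(-np.sin(th)*h+[0,0,-np.cos(th)],np.cos(th)*h+[0,0,-np.sin(th)])
plan((np.array([524.5,109.3,30])-T@(g["lens"]+70*g["ax"]),T))
E
python3 chk.py
```

```text
7.4 [-15.7  56.4   0.2  82.7  -3.   92.8 -92.3] [425.   88.2 192.8] 40.119096636772156 0.3732117286513061
lens [482.3  99.3 144.8] hit [570.3 117.6  30. ] dist 145.8 slope 51.95188497396267
thermo [(0.61, [424.9, 81.7, 194.8])]
lens [(0.9, [482.2, 100.2, 142.8])]
spot [(0.76, [522.0, 109.0, 30.7])]
thermo mean [465.6  99.4 183.1] axis [ 0.618  0.051 -0.785] 632
d [ 0.19  -0.001  0.147] a [-0.001 -0.002  0.   ] rows>= 1.0
```

View pics/meas.png

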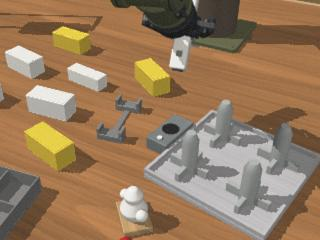

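The thermometer is held at crop pixel (180,52), slanting towards the spot at (171,128). The network's lens position agrees with mine to about 2 mm. Lowering into range, then holding.

Emit:
send_rows(motion=[{"dx": 0.06,"dy": 0,"dz": 0.05,"ax": 0,"ay": 0,"az": 0,"grip": 0.2},{"dx": 0.13,"dy": 0,"dz": 0.1,"ax": 0,"ay": -0.002,"az": 0,"grip": 0.2},{"dx": 0.18,"dy": 0,"dz": 0.14,"ax": 0,"ay": -0.002,"az": 0,"grip": 0.2},{"dx": 0.19,"dy": 0,"dz": 0.147,"ax": 0,"ay": -0.002,"az": 0,"grip": 0.2},{"dx": 0.19,"dy": 0,"dz": 0.147,"ax": 0,"ay": -0.002,"az": 0,"grip": 0.2},{"dx": 0.19,"dy": 0,"dz": 0.147,"ax": 0,"ay": -0.002,"az": 0,"grip": 0.2}])

```text
time: 8.4
tcp_pos: [425.3, 89.6, 133.3]
ee_rot: [[0.601, 0.208, -0.772], [0.128, -0.978, -0.163], [-0.789, -0.001, -0.615]]
ft_force: [0.5, -0.1, -1.6]
finger_gap: 0.369
grip_force: 40.1
```

```bash
python3 chk.py
```

```text
8.4 [-15.6  61.3  -0.1  82.8  -2.9  87.9 -92.2] [425.3  89.6 133.3] 40.118932127952576 0.36886614663240763
lens [482.5 100.7  85.1] hit [524.5 109.5  30. ] dist 69.8 slope 52.1089182611162
thermo [(0.72, [424.0, 86.1, 132.4]), (0.54, [424.2, -123.6, 12.6])]
lens [(0.57, [483.3, 102.9, 79.0]), (0.46, [617.9, 304.2, 30.5])]
spot [(0.58, [524.3, 108.4, 30.3])]
thermo mean [459.9 100.5 130.5] axis [ 0.614  0.066 -0.786] 617
d [-0.001  0.001 -0.   ] a [-0.001  0.002  0.001] rows>= 0.0
```

Emit:
send_rows(motion=[{"dx": 0,"dy": 0,"dz": 0,"ax": 0,"ay": 0,"az": 0,"grip": 0.2},{"dx": 0,"dy": 0,"dz": 0,"ax": 0,"ay": 0,"az": 0,"grip": 0.2},{"dx": 0,"dy": 0,"dz": 0,"ax": 0,"ay": 0,"az": 0,"grip": 0.2},{"dx": 0,"dy": 0,"dz": 0,"ax": 0,"ay": 0,"az": 0,"grip": 0.2},{"dx": 0,"dy": 0,"dz": 0,"ax": 0,"ay": 0,"az": 0,"grip": 0.2},{"dx": 0,"dy": 0,"dz": 0,"ax": 0,"ay": 0,"az": 0,"grip": 0.2},{"dx": 0,"dy": 0,"dz": 0,"ax": 0,"ay": 0,"az": 0,"grip": 0.2},{"dx": 0,"dy": 0,"dz": 0,"ax": 0,"ay": 0,"az": 0,"grip": 0.2},{"dx": 0,"dy": 0,"dz": 0,"ax": 0,"ay": 0,"az": 0,"grip": 0.2},{"dx": 0,"dy": 0,"dz": 0,"ax": 0,"ay": 0,"az": 0,"grip": 0.2},{"dx": 0,"dy": 0,"dz": 0,"ax": 0,"ay": 0,"az": 0,"grip": 0.2},{"dx": 0,"dy": 0,"dz": 0,"ax": 0,"ay": 0,"az": 0,"grip": 0.2},{"dx": 0,"dy": 0,"dz": 0,"ax": 0,"ay": 0,"az": 0,"grip": 0.2},{"dx": 0,"dy": 0,"dz": 0,"ax": 0,"ay": 0,"az": 0,"grip": 0.2},{"dx": 0,"dy": 0,"dz": 0,"ax": 0,"ay": 0,"az": 0,"grip": 0.2},{"dx": 0,"dy": 0,"dz": 0,"ax": 0,"ay": 0,"az": 0,"grip": 0.2},{"dx": 0,"dy": 0,"dz": 0,"ax": 0,"ay": 0,"az": 0,"grip": 0.2},{"dx": 0,"dy": 0,"dz": 0,"ax": 0,"ay": 0,"az": 0,"grip": 0.2},{"dx": 0,"dy": 0,"dz": 0,"ax": 0,"ay": 0,"az": 0,"grip": 0.2},{"dx": 0,"dy": 0,"dz": 0,"ax": 0,"ay": 0,"az": 0,"grip": 0.2}])

```text
time: 11.15
tcp_pos: [425.0, 89.5, 132.9]
ee_rot: [[0.601, 0.208, -0.772], [0.128, -0.978, -0.163], [-0.789, -0.001, -0.614]]
ft_force: [-0.3, 0.0, -1.7]
finger_gap: 0.371
grip_force: 40.1
```

Emit:
send_rows(motion=[{"dx": 0,"dy": 0,"dz": 0,"ax": 0,"ay": 0,"az": 0,"grip": 0.2},{"dx": 0,"dy": 0,"dz": 0,"ax": 0,"ay": 0,"az": 0,"grip": 0.2},{"dx": 0,"dy": 0,"dz": 0,"ax": 0,"ay": 0,"az": 0,"grip": 0.2},{"dx": 0,"dy": 0,"dz": 0,"ax": 0,"ay": 0,"az": 0,"grip": 0.2},{"dx": 0,"dy": 0,"dz": 0,"ax": 0,"ay": 0,"az": 0,"grip": 0.2},{"dx": 0,"dy": 0,"dz": 0,"ax": 0,"ay": 0,"az": 0,"grip": 0.2}])

```text
time: 11.9
tcp_pos: [425.0, 89.5, 132.9]
ee_rot: [[0.601, 0.208, -0.772], [0.128, -0.978, -0.163], [-0.789, -0.001, -0.614]]
ft_force: [0.9, 0.4, -1.7]
finger_gap: 0.367
grip_force: 40.1
```

Run:
```python
from h import *
s=observe(); g=np.load("grasp.npz"); print(s["time"],np.round(s["tcp_pos"],1))
p=np.array(s["tcp_pos"]);R=np.array(s["ee_rot"])
plan((p+[0,0,60],R),(g["p0"]+[0,0,150],g["R0"]),(g["p0"]+[0,0,0.5],g["R0"]))
```

```text
11.9 [425.   89.5 132.9]
d [-0.189 -0.    -0.147] a [0. 0. 0.] rows>= 1.0
d [ 0.142  0.237 -0.082] a [0.006 0.58  0.014] rows>= 2.4
d [ 0.167  0.235 -0.011] a [0.006 0.58  0.014] rows>= 2.4
d [-0.001 -0.     0.598] a [-0.  0.  0.] rows>= 2.4
```

Emit:
send_rows(motion=[{"dx": -0.06,"dy": 0,"dz": -0.05,"ax": 0,"ay": 0,"az": 0,"grip": 0.2},{"dx": -0.13,"dy": 0,"dz": -0.1,"ax": 0,"ay": 0,"az": 0,"grip": 0.2},{"dx": -0.189,"dy": 0,"dz": -0.147,"ax": 0,"ay": 0,"az": 0,"grip": 0.2},{"dx": -0.189,"dy": 0,"dz": -0.147,"ax": 0,"ay": 0,"az": 0,"grip": 0.2}])

```text
time: 12.4
tcp_pos: [425.9, 89.6, 194.4]
ee_rot: [[0.604, 0.208, -0.77], [0.129, -0.978, -0.163], [-0.787, -0.001, -0.617]]
ft_force: [0.8, -0.0, -1.6]
finger_gap: 0.369
grip_force: 40.1
```

Emit:
send_rows(motion=[{"dx": 0.028,"dy": 0.047,"dz": -0.016,"ax": 0.001,"ay": 0.116,"az": 0.003,"grip": 0.2},{"dx": 0.057,"dy": 0.095,"dz": -0.033,"ax": 0.002,"ay": 0.232,"az": 0.006,"grip": 0.2},{"dx": 0.085,"dy": 0.142,"dz": -0.049,"ax": 0.004,"ay": 0.348,"az": 0.009,"grip": 0.2},{"dx": 0.114,"dy": 0.19,"dz": -0.066,"ax": 0.005,"ay": 0.464,"az": 0.012,"grip": 0.2},{"dx": 0.142,"dy": 0.237,"dz": -0.082,"ax": 0.006,"ay": 0.58,"az": 0.014,"grip": 0.2},{"dx": 0.142,"dy": 0.237,"dz": -0.082,"ax": 0.006,"ay": 0.58,"az": 0.014,"grip": 0.2}])

```text
time: 13.15
tcp_pos: [473.6, 38.1, 178.0]
ee_rot: [[0.881, 0.195, -0.431], [0.173, -0.981, -0.088], [-0.44, 0.003, -0.898]]
ft_force: [0.1, 0.4, -1.7]
finger_gap: 0.367
grip_force: 40.0
```

Emit:
send_rows(motion=[{"dx": 0.033,"dy": 0.047,"dz": -0.002,"ax": 0.001,"ay": 0.116,"az": 0.003,"grip": 0.2},{"dx": 0.067,"dy": 0.094,"dz": -0.004,"ax": 0.002,"ay": 0.232,"az": 0.006,"grip": 0.2},{"dx": 0.1,"dy": 0.141,"dz": -0.007,"ax": 0.004,"ay": 0.348,"az": 0.009,"grip": 0.2},{"dx": 0.134,"dy": 0.188,"dz": -0.009,"ax": 0.005,"ay": 0.464,"az": 0.012,"grip": 0.2},{"dx": 0.167,"dy": 0.235,"dz": -0.011,"ax": 0.006,"ay": 0.58,"az": 0.014,"grip": 0.2},{"dx": 0.167,"dy": 0.235,"dz": -0.011,"ax": 0.006,"ay": 0.58,"az": 0.014,"grip": 0.2},{"dx": 0.167,"dy": 0.235,"dz": -0.011,"ax": 0.006,"ay": 0.58,"az": 0.014,"grip": 0.2},{"dx": 0.167,"dy": 0.235,"dz": -0.011,"ax": 0.006,"ay": 0.58,"az": 0.014,"grip": 0.2}])

```text
time: 14.15
tcp_pos: [524.4, -9.4, 161.3]
ee_rot: [[0.982, 0.187, 0.001], [0.187, -0.982, 0.001], [0.001, -0.001, -1.0]]
ft_force: [-0.0, 0.4, -1.8]
finger_gap: 0.366
grip_force: 40.0
```

Run:
```python
from h import *
s=observe(); g=np.load("grasp.npz"); print(s["time"],np.round(s["tcp_pos"],1))
plan((g["p0"]+[0,0,0.5],g["R0"]))
```

```text
14.15 [524.4  -9.4 161.3]
d [-0.004  0.005  0.597] a [-0.001  0.     0.002] rows>= 2.4
```

Emit:
send_rows(motion=[{"dx": -0.004,"dy": 0.005,"dz": 0.15,"ax": 0,"ay": 0,"az": 0.002,"grip": 0.2},{"dx": -0.004,"dy": 0.005,"dz": 0.3,"ax": 0,"ay": 0,"az": 0.002,"grip": 0.2},{"dx": -0.004,"dy": 0.005,"dz": 0.42,"ax": 0,"ay": 0,"az": 0.002,"grip": 0.2},{"dx": -0.004,"dy": 0.005,"dz": 0.5,"ax": 0,"ay": 0,"az": 0.002,"grip": 0.2},{"dx": -0.004,"dy": 0.005,"dz": 0.55,"ax": 0,"ay": 0,"az": 0.002,"grip": 0.2},{"dx": -0.004,"dy": 0.005,"dz": 0.58,"ax": 0,"ay": 0,"az": 0.002,"grip": 0.2},{"dx": -0.004,"dy": 0.005,"dz": 0.598,"ax": 0,"ay": 0,"az": 0.002,"grip": 0.2},{"dx": -0.004,"dy": 0.005,"dz": 0.598,"ax": 0,"ay": 0,"az": 0.002,"grip": 0.2},{"dx": -0.004,"dy": 0.005,"dz": 0.598,"ax": 0,"ay": 0,"az": 0.002,"grip": 0.2},{"dx": -0.004,"dy": 0.005,"dz": 0.598,"ax": 0,"ay": 0,"az": 0.002,"grip": 0.45},{"dx": -0.004,"dy": 0.005,"dz": 0.598,"ax": 0,"ay": 0,"az": 0.002,"grip": 0.7},{"dx": -0.004,"dy": 0.005,"dz": 0.598,"ax": 0,"ay": 0,"az": 0.002,"grip": 1},{"dx": -0.004,"dy": 0.005,"dz": 0.598,"ax": 0,"ay": 0,"az": 0.002,"grip": 1},{"dx": -0.004,"dy": 0.005,"dz": 0.598,"ax": 0,"ay": 0,"az": 0.002,"grip": 1},{"dx": -0.004,"dy": 0.005,"dz": 0.45,"ax": 0,"ay": 0,"az": 0.002,"grip": 1},{"dx": -0.004,"dy": 0.005,"dz": 0.25,"ax": 0,"ay": 0,"az": 0.002,"grip": 1},{"dx": -0.004,"dy": 0.005,"dz": 0,"ax": 0,"ay": 0,"az": 0.002,"grip": 1},{"dx": -0.004,"dy": 0.005,"dz": 0,"ax": 0,"ay": 0,"az": 0.002,"grip": 1}])

```text
time: 16.4
tcp_pos: [526.3, -12.1, 165.9]
ee_rot: [[0.983, 0.183, 0.011], [0.183, -0.983, 0.001], [0.011, 0.001, -1.0]]
ft_force: [1.4, 0.3, -1.5]
finger_gap: 1.004
grip_force: 0.0
```

```bash
cat > look.py <<'E'
from h import *
s=observe(); print(s["time"],np.round(s["q"],1),np.round(s["tcp_pos"],1))
for n in("wrist","top","scene"):
    p=capture(n); w=world(p,s)
    for q,m in tops(p,w,38,50,amin=150 if n!="wrist" else 1000):
        r=rect(q); col=p["color"][m].mean(0)
        if r[2][0]>60: print(n,"Y" if col[0]<100 else "w",*r,np.median(q[:,2]).round(1),len(q))
    for q,m in tops(p,w,66,140,amin=100,xhi=680,ylo=150):
        print(n,"peg",*rect(q),np.median(q[:,2]).round(1),q[:,2].max().round(1))
E
python3 look.py
```

```text
16.4 [ -3.2  37.4  -0.8 111.4   1.   30.6 -84.2] [526.3 -12.1 165.9]
wrist Y [657.5 -84.7] -80.3 [103.6  38.4] 46.2 5922
wrist w [522.9 -12.6] 10.7 [150.3  32. ] 42.2 8236
wrist w [ 559.7 -171.4] -84.0 [101.1  46.4] 46.3 8486
wrist Y [356.8 -18.7] 56.4 [86.  46.6] 46.1 3462
top w [ 594.8 -357.7] 85.0 [99.9 47.6] 45.1 833
top w [ 414.  -362.8] 81.7 [102.   46.2] 45.1 887
top Y [ 283.2 -319.9] 85.7 [101.   46.1] 45.0 936
top peg [615.5 299.1] -43.4 [28.6 24.8] 90.4 103.1
top peg [595.8 181.9] -57.1 [28.3 28.1] 90.5 103.1
top peg [498.4 319.9] -3.8 [28.3 28.1] 90.9 104.0
top peg [477.8 201.6] -89.3 [27.4 27. ] 91.9 102.9
scene Y [ 283.9 -319.4] 85.3 [102.7  50.9] 45.0 334
scene w [ 415.4 -362.7] 80.1 [102.6  49. ] 45.3 381
scene Y [353.  -25.7] 55.7 [103.7  47.4] 45.0 479
scene w [ 596.5 -357.2] 85.4 [102.4  48.9] 45.5 540
scene w [ 560.7 -171.6] -84.1 [101.9  48.4] 45.4 633
scene w [524.  -12.3] 10.7 [152.7  31.7] 41.3 600
scene Y [678.9 -81.4] 76.8 [103.7  47.9] 45.5 886
scene peg [483.2 205.1] -53.7 [28.9 23.4] 85.9 100.7
scene peg [503.5 321.1] 77.9 [28.8 23.5] 85.6 101.7
scene peg [601.9 183.6] -87.4 [29.4 24.4] 85.7 101.1
scene peg [622.  300.9] 89.8 [29.8 22.4] 86.2 100.8
```

The thermometer is back in its rest at (522.9,−12.3), level with its top at 42 mm. Pot B has been knocked to about (415,−363). Taking pot C (559.8,−171.5) first: white, 46 mm wide, so it fits the description.

```bash
cat >> h.py <<'E'
U=np.array([0,0,1.])
def gframe(deg,th=45):
    a=dirn(deg); t=np.radians(th); return frame(np.sin(t)*a-np.cos(t)*U, np.cos(t)*a+np.sin(t)*U)
def gpose(c,deg,th=45,s=26,hz=28,back=17):
    R=gframe(deg,th); base=np.array([c[0],c[1],23.])-50*dirn(deg)
    return base+s*dirn(deg)+[0,0,hz-23]+back*R[:,2],R,base
def hframe(hdeg,th=45):
    h=dirn(hdeg); t=np.radians(th); return frame(-np.sin(t)*U+np.cos(t)*h, -np.cos(t)*U-np.sin(t)*h)
E
python3 - <<'E'
from h import *
g,R,b=gpose((559.9,-171.5),-84); print(g,b)
plan(((560,-50,230),R),(g-90*R[:,2],R),(g,R))
E
```

```text
[ 558.64783423 -159.58643851   15.97918472] [ 554.67357684 -121.77390523   23.        ]
d [ 0.06   0.088 -0.138] a [-0.411  0.379  0.991] rows>= 4.8
d [ 0.149  0.04  -0.083] a [-0.411  0.379  0.991] rows>= 4.8
d [-0.297  0.051  0.553] a [ 0.  0. -0.] rows>= 2.5
d [-0.   -0.    0.36] a [0. 0. 0.] rows>= 1.4
```

Emit:
send_rows(motion=[{"dx": 0.01,"dy": 0.015,"dz": -0.023,"ax": -0.07,"ay": 0.063,"az": 0.165,"grip": 1},{"dx": 0.02,"dy": 0.029,"dz": -0.046,"ax": -0.137,"ay": 0.126,"az": 0.33,"grip": 1},{"dx": 0.03,"dy": 0.044,"dz": -0.069,"ax": -0.205,"ay": 0.19,"az": 0.495,"grip": 1},{"dx": 0.04,"dy": 0.059,"dz": -0.092,"ax": -0.274,"ay": 0.253,"az": 0.66,"grip": 1},{"dx": 0.05,"dy": 0.073,"dz": -0.115,"ax": -0.342,"ay": 0.316,"az": 0.826,"grip": 1},{"dx": 0.06,"dy": 0.088,"dz": -0.138,"ax": -0.411,"ay": 0.379,"az": 0.991,"grip": 1},{"dx": 0.06,"dy": 0.088,"dz": -0.138,"ax": -0.411,"ay": 0.379,"az": 0.991,"grip": 1}])

```text
time: 17.42
tcp_pos: [541.2, -29.3, 194.3]
ee_rot: [[0.784, -0.584, 0.211], [-0.494, -0.792, -0.358], [0.376, 0.177, -0.909]]
ft_force: [0.0, -0.1, -0.3]
finger_gap: 1.002
grip_force: 0.0
```

Emit:
send_rows(motion=[{"dx": 0.025,"dy": 0.007,"dz": -0.014,"ax": -0.07,"ay": 0.063,"az": 0.165,"grip": 1},{"dx": 0.05,"dy": 0.013,"dz": -0.028,"ax": -0.137,"ay": 0.126,"az": 0.33,"grip": 1},{"dx": 0.075,"dy": 0.02,"dz": -0.042,"ax": -0.205,"ay": 0.19,"az": 0.495,"grip": 1},{"dx": 0.1,"dy": 0.027,"dz": -0.055,"ax": -0.274,"ay": 0.253,"az": 0.66,"grip": 1},{"dx": 0.125,"dy": 0.033,"dz": -0.07,"ax": -0.342,"ay": 0.316,"az": 0.826,"grip": 1},{"dx": 0.149,"dy": 0.04,"dz": -0.083,"ax": -0.411,"ay": 0.379,"az": 0.991,"grip": 1},{"dx": 0.149,"dy": 0.04,"dz": -0.083,"ax": -0.411,"ay": 0.379,"az": 0.991,"grip": 1},{"dx": 0.149,"dy": 0.04,"dz": -0.083,"ax": -0.411,"ay": 0.379,"az": 0.991,"grip": 1}])

```text
time: 18.42
tcp_pos: [559.6, -51.5, 230.4]
ee_rot: [[0.075, -0.995, 0.072], [-0.704, -0.104, -0.703], [0.707, 0.002, -0.708]]
ft_force: [-0.1, -0.6, 0.1]
finger_gap: 1.002
grip_force: 0.0
```

```bash
python3 look.py
python3 - <<'E'
from h import *
g,R,b=gpose((559.9,-171.5),-84)
plan((g-90*R[:,2],R),(g,R))
E
```

```text
18.425 [ -56.6   69.7   77.7  107.2  -33.    42.4 -151.2] [559.6 -51.5 230.4]
wrist w [ 594.3 -357.1] 85.7 [102.1  46.2] 46.4 2424
wrist w [ 413.8 -361.3] 81.2 [102.   46.4] 46.4 2550
wrist Y [ 282.8 -319. ] 85.8 [102.4  47.9] 46.4 3193
wrist w [ 559.1 -170.9] -84.0 [100.  46.] 46.3 4229
wrist w [521.7 -13.5] 10.6 [149.8  30. ] 42.2 3728
top Y [678.2 -81. ] 76.7 [99.8 48.2] 45.0 707
top w [ 594.5 -357.5] 85.1 [100.4  47.3] 44.9 828
top w [ 559.1 -172.6] -84.7 [101.2  46.8] 44.9 849
top w [487.8 -19.7] 11.4 [79.8 31.4] 41.2 406
top w [ 414.2 -363. ] 81.3 [101.1  46.5] 44.9 891
top Y [351.9 -25.4] 55.9 [99.7 46.2] 45.0 913
top Y [ 283.1 -319.8] 85.7 [100.7  46.1] 44.8 935
top peg [498.5 319.6] -4.2 [28.3 27.8] 91.3 102.5
top peg [477.9 201.9] -89.8 [27.6 27. ] 91.9 102.8
scene Y [ 286.6 -318.8] 83.1 [102.9  50.8] 45.1 265
scene w [ 415.7 -361.8] 82.0 [101.5  48.5] 45.5 390
scene Y [353.  -25.6] 55.2 [105.5  47.3] 45.2 484
scene w [ 595.8 -358.3] 85.4 [105.3  48. ] 45.3 539
scene w [ 561.1 -172. ] -83.8 [102.   49.7] 45.3 637
scene w [522.8 -12.5] 10.8 [149.6  31.7] 41.4 595
scene Y [679.2 -80.4] 75.9 [103.1  47.7] 45.4 886
scene peg [483.9 204.9] -59.4 [28.7 23.7] 86.1 101.1
scene peg [502.3 323. ] -52.1 [28.8 25.4] 85.4 101.6
scene peg [602.1 183.6] -89.1 [28.5 23.9] 86.0 101.2
scene peg [621.1 302.1] -51.2 [27.3 24.8] 86.4 100.5
d [-0.301  0.051  0.556] a [ 0.     0.004 -0.002] rows>= 2.5
d [-0.   -0.    0.36] a [-0.  0. -0.] rows>= 1.4
```

That put joints 3 and 7 near their limits. I'll grasp with the tool turned half round (x opposite to the pot's axis) and a gentler 35° tilt, going back through tool-down first.

```bash
cat >> h.py <<'E'
def gframe(deg,th=35):
    a=dirn(deg); t=np.radians(th); return frame(np.sin(t)*a-np.cos(t)*U, -np.cos(t)*a-np.sin(t)*U)
def gpose(c,deg,th=35,s=26,hz=28,back=17):
    R=gframe(deg,th); base=np.array([c[0],c[1],23.])-50*dirn(deg)
    return base+s*dirn(deg)+[0,0,hz-23]+back*R[:,2],R,base
def hframe(hdeg,th=35):
    h=dirn(hdeg); t=np.radians(th); return frame(-np.sin(t)*U+np.cos(t)*h, np.cos(t)*U+np.sin(t)*h)
E
python3 - <<'E'
from h import *
g,R,b=gpose((559.7,-171.6),-84)
D=lambda d:frame(-U,dirn(d))
plan(((560,-40,230),D(10.5)),((560,-60,230),D(96)),((560,-80,200),R),(g-90*R[:,2],R),(g,R))
E
```

```text
d [-0.017 -0.002 -0.013] a [ 0.408 -0.378 -0.992] rows>= 4.8
d [-0.011 -0.017 -0.005] a [ 0.408 -0.378 -0.992] rows>= 4.8
d [-0.007  0.039 -0.   ] a [ 0.   -0.   -0.95] rows>= 4.0
d [-0.032  0.024 -0.   ] a [ 0.   -0.   -0.95] rows>= 4.0
d [-0.08  -0.008  0.12 ] a [-0.    -0.778 -0.   ] rows>= 3.3
d [ 0.175 -0.039  0.425] a [-0. -0. -0.] rows>= 1.8
d [0.   0.   0.36] a [-0. -0. -0.] rows>= 1.4
```

Emit:
send_rows(motion=[{"dx": -0.003,"dy": 0,"dz": -0.002,"ax": 0.068,"ay": -0.063,"az": -0.165,"grip": 1},{"dx": -0.006,"dy": 0,"dz": -0.004,"ax": 0.136,"ay": -0.126,"az": -0.33,"grip": 1},{"dx": -0.009,"dy": 0,"dz": -0.006,"ax": 0.204,"ay": -0.189,"az": -0.496,"grip": 1},{"dx": -0.011,"dy": 0,"dz": -0.008,"ax": 0.272,"ay": -0.252,"az": -0.661,"grip": 1},{"dx": -0.014,"dy": 0,"dz": -0.01,"ax": 0.34,"ay": -0.315,"az": -0.827,"grip": 1},{"dx": -0.017,"dy": -0.002,"dz": -0.013,"ax": 0.408,"ay": -0.378,"az": -0.992,"grip": 1},{"dx": -0.017,"dy": -0.002,"dz": -0.013,"ax": 0.408,"ay": -0.378,"az": -0.992,"grip": 1}])

```text
time: 19.45
tcp_pos: [560.5, -46.2, 232.2]
ee_rot: [[0.776, -0.593, 0.213], [-0.504, -0.787, -0.356], [0.379, 0.169, -0.91]]
ft_force: [0.5, -0.0, 0.5]
finger_gap: 1.002
grip_force: 0.0
```

Emit:
send_rows(motion=[{"dx": -0.002,"dy": -0.003,"dz": 0,"ax": 0.068,"ay": -0.063,"az": -0.165,"grip": 1},{"dx": -0.004,"dy": -0.006,"dz": 0,"ax": 0.136,"ay": -0.126,"az": -0.33,"grip": 1},{"dx": -0.006,"dy": -0.009,"dz": 0,"ax": 0.204,"ay": -0.189,"az": -0.496,"grip": 1},{"dx": -0.008,"dy": -0.012,"dz": -0.003,"ax": 0.272,"ay": -0.252,"az": -0.661,"grip": 1},{"dx": -0.01,"dy": -0.015,"dz": -0.004,"ax": 0.34,"ay": -0.315,"az": -0.827,"grip": 1},{"dx": -0.011,"dy": -0.017,"dz": -0.005,"ax": 0.408,"ay": -0.378,"az": -0.992,"grip": 1},{"dx": -0.011,"dy": -0.017,"dz": -0.005,"ax": 0.408,"ay": -0.378,"az": -0.992,"grip": 1}])

```text
time: 20.32
tcp_pos: [561.3, -40.4, 229.1]
ee_rot: [[0.984, 0.179, 0.001], [0.179, -0.984, -0.005], [0.0, 0.005, -1.0]]
ft_force: [-0.1, -0.0, -0.8]
finger_gap: 1.002
grip_force: 0.0
```

Emit:
send_rows(motion=[{"dx": -0.001,"dy": 0.008,"dz": 0,"ax": 0,"ay": 0,"az": -0.19,"grip": 1},{"dx": -0.002,"dy": 0.016,"dz": 0,"ax": 0,"ay": 0,"az": -0.38,"grip": 1},{"dx": -0.004,"dy": 0.024,"dz": 0,"ax": 0,"ay": 0,"az": -0.57,"grip": 1},{"dx": -0.006,"dy": 0.032,"dz": 0,"ax": 0,"ay": 0,"az": -0.76,"grip": 1},{"dx": -0.007,"dy": 0.039,"dz": 0,"ax": 0,"ay": 0,"az": -0.95,"grip": 1},{"dx": -0.007,"dy": 0.039,"dz": 0,"ax": 0,"ay": 0,"az": -0.95,"grip": 1}])

```text
time: 21.08
tcp_pos: [560.1, -48.6, 229.0]
ee_rot: [[0.6, 0.8, -0.0], [0.8, -0.6, -0.004], [-0.004, 0.002, -1.0]]
ft_force: [0.2, -0.3, 0.1]
finger_gap: 1.001
grip_force: 0.0
```

Emit:
send_rows(motion=[{"dx": -0.006,"dy": 0.005,"dz": 0,"ax": 0,"ay": 0,"az": -0.19,"grip": 1},{"dx": -0.012,"dy": 0.01,"dz": 0,"ax": 0,"ay": 0,"az": -0.38,"grip": 1},{"dx": -0.018,"dy": 0.015,"dz": 0,"ax": 0,"ay": 0,"az": -0.57,"grip": 1},{"dx": -0.025,"dy": 0.02,"dz": 0,"ax": 0,"ay": 0,"az": -0.76,"grip": 1},{"dx": -0.032,"dy": 0.024,"dz": 0,"ax": 0,"ay": 0,"az": -0.95,"grip": 1},{"dx": -0.032,"dy": 0.024,"dz": 0,"ax": 0,"ay": 0,"az": -0.95,"grip": 1}])

```text
time: 21.82
tcp_pos: [560.4, -59.0, 229.1]
ee_rot: [[-0.101, 0.995, -0.001], [0.995, 0.101, -0.004], [-0.004, -0.001, -1.0]]
ft_force: [-0.2, -0.5, -0.0]
finger_gap: 0.999
grip_force: 0.0
```

Emit:
send_rows(motion=[{"dx": -0.02,"dy": -0.002,"dz": 0.03,"ax": 0,"ay": -0.19,"az": 0,"grip": 1},{"dx": -0.04,"dy": -0.004,"dz": 0.06,"ax": 0,"ay": -0.38,"az": 0,"grip": 1},{"dx": -0.06,"dy": -0.006,"dz": 0.09,"ax": 0,"ay": -0.58,"az": 0,"grip": 1},{"dx": -0.08,"dy": -0.008,"dz": 0.12,"ax": 0,"ay": -0.778,"az": 0,"grip": 1},{"dx": -0.08,"dy": -0.008,"dz": 0.12,"ax": 0,"ay": -0.778,"az": 0,"grip": 1},{"dx": -0.08,"dy": -0.008,"dz": 0.12,"ax": 0,"ay": -0.778,"az": 0,"grip": 1},{"dx": -0.08,"dy": -0.008,"dz": 0.12,"ax": 0,"ay": -0.778,"az": 0,"grip": 1}])

```text
time: 22.7
tcp_pos: [561.0, -82.1, 201.0]
ee_rot: [[-0.08, 0.995, 0.06], [0.813, 0.1, -0.573], [-0.576, 0.003, -0.817]]
ft_force: [-0.9, 0.1, 1.0]
finger_gap: 0.998
grip_force: 0.0
```

Run:
```python
from h import *
s=observe(); print(s["time"],np.round(s["q"],1),np.round(s["tcp_pos"],1))
p=capture("wrist"); w=world(p,s)
for q,m in tops(p,w,38,50,amin=1000): print(*rect(q),np.median(q[:,2]).round(1),p["color"][m].mean(0).astype(int))
g,R,b=gpose((559.7,-171.6),-84)
plan((g-90*R[:,2],R),(g,R))
```

```text
22.7 [-28.5  43.5  21.1 108.4  33.7  39.4 -34.6] [561.  -82.1 201. ]
[678.4 -79.6] 76.4 [100.5  47.6] 46.2 [  0 152 180]
[ 559.8 -170.8] -83.9 [101.1  46.1] 46.3 [182 186 194]
[ 286.3 -318.4] 83.8 [103.   44.9] 46.4 [  0 142 171]
[ 414.9 -360.9] 81.6 [101.6  46.2] 46.5 [168 173 180]
[ 595.2 -356. ] 85.5 [102.3  46.1] 46.4 [172 177 185]
d [ 0.185 -0.044  0.423] a [-0.     0.004 -0.006] rows>= 1.9
d [0.   0.   0.36] a [ 0. -0. -0.] rows>= 1.4
```

Emit:
send_rows(motion=[{"dx": 0.06,"dy": -0.014,"dz": 0.14,"ax": 0,"ay": 0.002,"az": -0.003,"grip": 1},{"dx": 0.12,"dy": -0.03,"dz": 0.28,"ax": 0,"ay": 0.004,"az": -0.006,"grip": 1},{"dx": 0.185,"dy": -0.044,"dz": 0.423,"ax": 0,"ay": 0.004,"az": -0.006,"grip": 1},{"dx": 0.185,"dy": -0.044,"dz": 0.55,"ax": 0,"ay": 0.004,"az": -0.006,"grip": 1},{"dx": 0.185,"dy": -0.044,"dz": 0.65,"ax": 0,"ay": 0.004,"az": -0.006,"grip": 1},{"dx": 0.185,"dy": -0.044,"dz": 0.73,"ax": 0,"ay": 0.004,"az": -0.006,"grip": 1},{"dx": 0.185,"dy": -0.044,"dz": 0.783,"ax": 0,"ay": 0.004,"az": -0.006,"grip": 1},{"dx": 0.185,"dy": -0.044,"dz": 0.783,"ax": 0,"ay": 0.004,"az": -0.006,"grip": 1},{"dx": 0.185,"dy": -0.044,"dz": 0.783,"ax": 0,"ay": 0.004,"az": -0.006,"grip": 0.7},{"dx": 0.185,"dy": -0.044,"dz": 0.783,"ax": 0,"ay": 0.004,"az": -0.006,"grip": 0.5},{"dx": 0.185,"dy": -0.044,"dz": 0.783,"ax": 0,"ay": 0.004,"az": -0.006,"grip": 0.35},{"dx": 0.185,"dy": -0.044,"dz": 0.783,"ax": 0,"ay": 0.004,"az": -0.006,"grip": 0.35},{"dx": 0.185,"dy": -0.044,"dz": 0.783,"ax": 0,"ay": 0.004,"az": -0.006,"grip": 0.35},{"dx": 0.185,"dy": -0.044,"dz": 0.783,"ax": 0,"ay": 0.004,"az": -0.006,"grip": 0.35}], grip_force=45)

```text
time: 24.5
tcp_pos: [558.5, -155.0, 13.7]
ee_rot: [[-0.091, 0.994, 0.062], [0.814, 0.11, -0.571], [-0.574, -0.002, -0.819]]
ft_force: [-0.4, 3.3, 6.1]
finger_gap: 0.531
grip_force: 47.0
```

```bash
cat > hang.py <<'E'
# usage: hang.py cx cy deg pegx pegy hdeg : saves pot-in-tool, plans lift and hang
from h import *; import sys
cx,cy,deg,px,py,hd=map(float,sys.argv[1:7])
s=observe(); p=np.array(s["tcp_pos"]);R=np.array(s["ee_rot"]); print(s["time"],p.round(1),s["finger_gap"],s["grip_force"],np.round(s["ft_force"],1))
base=np.array([cx,cy,23.])-50*dirn(deg); bt=R.T@(base-p); at=R.T@dirn(deg)
bt[1]=0; print("base in tool",bt.round(1),"axis",at.round(3))
H=hframe(hd); ht=np.array([px,py,130.])-H@bt
np.savez("hang.npz",bt=bt,at=at,H=H,ht=ht); print("hang tcp",ht.round(1))
plan((p+[0,0,190],R),(ht+[0,0,90],H))
E
python3 hang.py 559.7 -171.3 -84 480.6 203 -157
```

```text
24.5 [ 558.5 -155.    13.7] 0.5313408151700717 47.0151099935174 [-0.4  3.3  6.1]
base in tool [ 22.2   0.  -27. ] axis [-0.819 -0.006  0.574]
hang tcp [472.  199.3  96.4]
d [-0.436 -0.001 -0.622] a [0. 0. 0.] rows>= 3.0
d [ 0.408 -0.063 -0.258] a [ 0.147  0.448 -0.84 ] rows>= 4.1
d [ 0.427  0.204 -0.112] a [ 0.147  0.448 -0.84 ] rows>= 4.1
d [ 0.235  0.425 -0.028] a [ 0.147  0.448 -0.84 ] rows>= 4.1
```

Pitching the pot mouth-down naturally points the tool towards +y, so I'll hang from the −y side with the back-row peg first.

```bash
python3 hang.py 559.7 -171.3 -84 501 321 112
```

```text
24.5 [ 558.5 -155.    13.7] 0.5313408151700717 47.0151099935174 [-0.4  3.3  6.1]
base in tool [ 22.2   0.  -27. ] axis [-0.819 -0.006  0.574]
hang tcp [497.5 329.7  96.4]
d [-0.436 -0.001 -0.622] a [0. 0. 0.] rows>= 3.0
d [ 0.546 -0.01  -0.355] a [ 0.022  0.662 -0.127] rows>= 2.8
d [ 0.649  0.048 -0.037] a [ 0.022  0.662 -0.127] rows>= 2.8
d [0.574 0.113 0.287] a [ 0.022  0.662 -0.127] rows>= 2.8
```

Emit:
send_rows(motion=[{"dx": -0.07,"dy": 0,"dz": -0.1,"ax": 0,"ay": 0,"az": 0,"grip": 0.35},{"dx": -0.14,"dy": 0,"dz": -0.2,"ax": 0,"ay": 0,"az": 0,"grip": 0.35},{"dx": -0.22,"dy": 0,"dz": -0.31,"ax": 0,"ay": 0,"az": 0,"grip": 0.35},{"dx": -0.29,"dy": 0,"dz": -0.415,"ax": 0,"ay": 0,"az": 0,"grip": 0.35},{"dx": -0.36,"dy": 0,"dz": -0.52,"ax": 0,"ay": 0,"az": 0,"grip": 0.35},{"dx": -0.436,"dy": 0,"dz": -0.622,"ax": 0,"ay": 0,"az": 0,"grip": 0.35},{"dx": -0.436,"dy": 0,"dz": -0.622,"ax": 0,"ay": 0,"az": 0,"grip": 0.35},{"dx": -0.436,"dy": 0,"dz": -0.622,"ax": 0,"ay": 0,"az": 0,"grip": 0.35}])

```text
time: 25.5
tcp_pos: [557.9, -155.1, 202.2]
ee_rot: [[-0.092, 0.994, 0.06], [0.814, 0.11, -0.571], [-0.574, -0.004, -0.819]]
ft_force: [0.4, 0.7, -1.5]
finger_gap: 0.532
grip_force: 46.4
```

Run:
```python
from h import *
s=observe(); print(np.round(s["q"],1),s["tcp_pos"],s["finger_gap"])
g=np.load("hang.npz"); print(g["ht"]); plan((g["ht"]+[0,0,90],g["H"]),(g["ht"],g["H"]))
```

```text
[-21.3  42.7  21.5 110.5  38.4  34.6 -31.9] [ 557.89379622 -155.05541434  202.15623406] 0.5315158887648398
[497.4866411  329.69586842  96.38710924]
d [ 0.818 -0.014 -0.535] a [ 0.031  0.993 -0.191] rows>= 4.3
d [0.951 0.122 0.192] a [ 0.031  0.993 -0.191] rows>= 4.3
d [-0.295 -0.     0.206] a [ 0.  0. -0.] rows>= 1.4
```

Emit:
send_rows(motion=[{"dx": 0.136,"dy": -0.002,"dz": -0.089,"ax": 0.005,"ay": 0.165,"az": -0.032,"grip": 0.35},{"dx": 0.273,"dy": -0.005,"dz": -0.178,"ax": 0.01,"ay": 0.331,"az": -0.064,"grip": 0.35},{"dx": 0.409,"dy": -0.007,"dz": -0.267,"ax": 0.015,"ay": 0.496,"az": -0.095,"grip": 0.35},{"dx": 0.545,"dy": -0.009,"dz": -0.357,"ax": 0.021,"ay": 0.662,"az": -0.127,"grip": 0.35},{"dx": 0.682,"dy": -0.012,"dz": -0.446,"ax": 0.026,"ay": 0.827,"az": -0.16,"grip": 0.35},{"dx": 0.818,"dy": -0.014,"dz": -0.535,"ax": 0.031,"ay": 0.993,"az": -0.191,"grip": 0.35},{"dx": 0.818,"dy": -0.014,"dz": -0.535,"ax": 0.031,"ay": 0.993,"az": -0.191,"grip": 0.35}])

```text
time: 26.38
tcp_pos: [527.2, 87.0, 193.1]
ee_rot: [[-0.231, 0.968, -0.102], [0.957, 0.244, 0.154], [0.174, -0.062, -0.983]]
ft_force: [0.7, -0.8, -1.3]
finger_gap: 0.534
grip_force: 46.3
```

Run:
```python
from h import *
s=observe(); print(np.round(s["q"],1),s["tcp_pos"],s["finger_gap"])
g=np.load("hang.npz"); print(g["ht"]); plan((g["ht"]+[0,0,95],g["H"]),(g["ht"],g["H"]))
```

```text
[  2.6  38.7 -18.3 103.1   2.1  43.5   0. ] [527.20769399  87.02579942 193.05521902] 0.533982111215174
[497.4866411  329.69586842  96.38710924]
d [0.956 0.122 0.169] a [ 0.028  0.992 -0.194] rows>= 4.3
d [-0.311 -0.     0.218] a [ 0.  0. -0.] rows>= 1.5
```

Emit:
send_rows(motion=[{"dx": 0.16,"dy": 0.02,"dz": 0.02,"ax": 0.005,"ay": 0.165,"az": -0.032,"grip": 0.35},{"dx": 0.32,"dy": 0.04,"dz": 0.04,"ax": 0.01,"ay": 0.331,"az": -0.065,"grip": 0.35},{"dx": 0.478,"dy": 0.061,"dz": 0.065,"ax": 0.014,"ay": 0.496,"az": -0.097,"grip": 0.35},{"dx": 0.637,"dy": 0.081,"dz": 0.1,"ax": 0.018,"ay": 0.661,"az": -0.13,"grip": 0.35},{"dx": 0.797,"dy": 0.102,"dz": 0.135,"ax": 0.023,"ay": 0.827,"az": -0.162,"grip": 0.35},{"dx": 0.956,"dy": 0.122,"dz": 0.169,"ax": 0.028,"ay": 0.992,"az": -0.194,"grip": 0.35},{"dx": 0.956,"dy": 0.122,"dz": 0.169,"ax": 0.028,"ay": 0.992,"az": -0.194,"grip": 0.35},{"dx": 0.956,"dy": 0.122,"dz": 0.169,"ax": 0.028,"ay": 0.992,"az": -0.194,"grip": 0.35},{"dx": 0.956,"dy": 0.122,"dz": 0.169,"ax": 0.028,"ay": 0.992,"az": -0.194,"grip": 0.35}])

```text
time: 27.5
tcp_pos: [498.8, 329.1, 193.1]
ee_rot: [[-0.22, 0.927, -0.303], [0.534, 0.375, 0.758], [0.816, 0.005, -0.578]]
ft_force: [0.4, 0.8, -0.8]
finger_gap: 0.533
grip_force: 46.3
```

```bash
cat > over.py <<'E'
from h import *; import sys
s=observe(); print(s["time"],np.round(s["q"],1),np.round(s["tcp_pos"],1),s["finger_gap"])
g=np.load("hang.npz"); p=np.array(s["tcp_pos"]);R=np.array(s["ee_rot"]); b=p+R@g["bt"]; a=R@g["at"]
print("base",b.round(1),"axis",a.round(3),"mouth",(b+100*a).round(1))
for n in("scene","top"):
    c=capture(n); w=world(c)
    m=(np.linalg.norm(w[...,:2]-b[:2],axis=-1)<55)&(w[...,2]>b[2]-110)&(w[...,2]<b[2]+10)&(c["color"].min(-1)>130)
    q=w[m]; print(n,m.sum(),"z",np.percentile(q[:,2],[1,99]).round(1))
    t=q[q[:,2]>b[2]-6]; print(" top face",rect(t),len(t)) if len(t)>10 else 0
    lo=q[q[:,2]<b[2]-70]; print(" lower part xy",lo[:,:2].min(0).round(1),lo[:,:2].max(0).round(1)) if len(lo)>10 else 0
    v,u=np.nonzero(m); 
    if n=="scene": y0,x0=int(v.mean())-75,int(u.mean())-100; y0=max(y0,0);x0=min(max(x0,0),360); cv2.imwrite(f"pics/over{sys.argv[1]}.png",cv2.resize(c["color"][y0:y0+150,x0:x0+200],None,fx=3,fy=3)); print("crop",x0,y0)
plan((g["ht"]+[0,0,95],g["H"]),(g["ht"],g["H"]))
E
python3 over.py 1
```

```text
27.5 [ 14.5  60.8 -49.8  99.  -20.4  38.9  21.2] [498.8 329.1 193.1] 0.5334006209709748
base [502.1 320.5 226.8] axis [ 0.001 -0.004 -1.   ] mouth [502.1 320.1 126.8]
scene 1528 z [127.9 226.6]
 top face (array([502.1, 319.7]), 21.7, array([48.5, 45.4])) 450
 lower part xy [512.4 306.4] [533.8 348.5]
crop 346 115
top 605 z [191.8 228.9]
 top face (array([502.6, 319.7]), 23.2, array([50.4, 46. ])) 583
d [-0.005 -0.004  0.008] a [0.004 0.006 0.005] rows>= 0.0
d [-0.311 -0.     0.218] a [-0. -0.  0.] rows>= 1.5
```

View pics/over1.png

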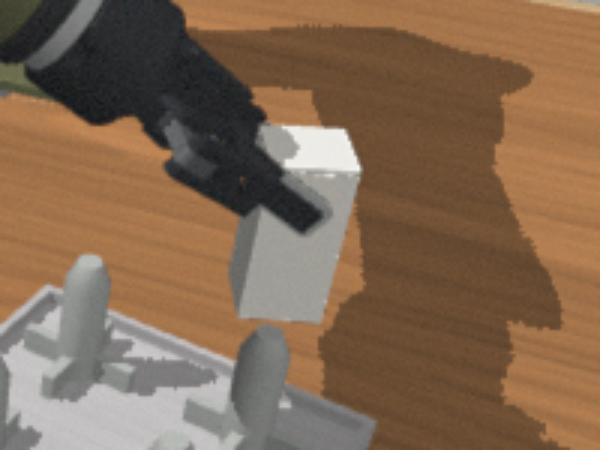

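The pot hangs mouth-down, directly over the back-left peg (crop peg at (262,340)), and agrees with my model to 1 mm. Lowering it.

Emit:
send_rows(motion=[{"dx": -0.005,"dy": -0.004,"dz": 0.008,"ax": 0.004,"ay": 0.006,"az": 0.005,"grip": 0.35},{"dx": -0.05,"dy": -0.004,"dz": 0.04,"ax": 0.004,"ay": 0.006,"az": 0.005,"grip": 0.35},{"dx": -0.1,"dy": -0.004,"dz": 0.075,"ax": 0.004,"ay": 0.006,"az": 0.005,"grip": 0.35},{"dx": -0.15,"dy": -0.004,"dz": 0.11,"ax": 0.004,"ay": 0.006,"az": 0.005,"grip": 0.35},{"dx": -0.2,"dy": -0.004,"dz": 0.145,"ax": 0.004,"ay": 0.006,"az": 0.005,"grip": 0.35},{"dx": -0.25,"dy": -0.004,"dz": 0.18,"ax": 0.004,"ay": 0.006,"az": 0.005,"grip": 0.35},{"dx": -0.29,"dy": -0.004,"dz": 0.21,"ax": 0.004,"ay": 0.006,"az": 0.005,"grip": 0.35},{"dx": -0.313,"dy": -0.004,"dz": 0.224,"ax": 0.004,"ay": 0.006,"az": 0.005,"grip": 0.35},{"dx": -0.313,"dy": -0.004,"dz": 0.224,"ax": 0.004,"ay": 0.006,"az": 0.005,"grip": 0.35},{"dx": -0.313,"dy": -0.004,"dz": 0.224,"ax": 0.004,"ay": 0.006,"az": 0.005,"grip": 0.35}])

```text
time: 28.85
tcp_pos: [497.4, 330.5, 96.9]
ee_rot: [[-0.214, 0.927, -0.309], [0.53, 0.375, 0.761], [0.821, -0.001, -0.571]]
ft_force: [-0.4, 0.2, 0.4]
finger_gap: 0.538
grip_force: 46.5
```

Run:
```python
from h import *
s=observe(); print(s["time"],np.round(s["tcp_pos"],1),s["ft_force"],s["finger_gap"])
g=np.load("hang.npz"); p=np.array(s["tcp_pos"]);R=np.array(s["ee_rot"]); b=p+R@g["bt"]; a=R@g["at"]
print("base",b.round(1),"axis",a.round(3))
```

```text
28.85 [497.4 330.5  96.9] [-0.37147587  0.15646271  0.42359575] 0.5375974223623032
base [501.  321.7 130.5] axis [-0.008  0.001 -1.   ]
```

Emit:
send_rows(motion=[{"dx": 0,"dy": 0,"dz": 0,"ax": 0,"ay": 0,"az": 0,"grip": 0.65},{"dx": 0,"dy": 0,"dz": 0,"ax": 0,"ay": 0,"az": 0,"grip": 0.8},{"dx": 0,"dy": 0,"dz": 0,"ax": 0,"ay": 0,"az": 0,"grip": 1},{"dx": 0,"dy": 0,"dz": 0,"ax": 0,"ay": 0,"az": 0,"grip": 1},{"dx": 0,"dy": 0,"dz": -0.08,"ax": 0,"ay": 0,"az": 0,"grip": 1},{"dx": 0,"dy": 0,"dz": -0.2,"ax": 0,"ay": 0,"az": 0,"grip": 1},{"dx": 0,"dy": 0,"dz": -0.4,"ax": 0,"ay": 0,"az": 0,"grip": 1},{"dx": 0,"dy": 0,"dz": -0.6,"ax": 0,"ay": 0,"az": 0,"grip": 1},{"dx": 0,"dy": 0,"dz": -0.6,"ax": 0,"ay": 0,"az": 0,"grip": 1},{"dx": 0,"dy": 0,"dz": -0.6,"ax": 0,"ay": 0,"az": 0,"grip": 1}])

```text
time: 30.1
tcp_pos: [542.9, 216.6, 182.2]
ee_rot: [[-0.213, 0.927, -0.31], [0.53, 0.376, 0.76], [0.821, -0.002, -0.571]]
ft_force: [-0.3, 0.4, 0.6]
finger_gap: 1.001
grip_force: 0.0
```

```bash
cat > next.py <<'E'
from h import *; import sys
cx,cy,deg=map(float,sys.argv[1:4])
s=observe(); print(s["time"],np.round(s["q"],1),np.round(s["tcp_pos"],1))
for n in("scene","top"):
    p=capture(n); w=world(p)
    for q,m in tops(p,w,122,138,amin=60,ylo=150,white=True): print(n,"hung",*rect(q),q[:,2].round(1).min(),np.median(q[:,2]).round(1))
    for q,m in tops(p,w,38,50,amin=150):
        r=rect(q); col=p["color"][m].mean(0)
        if r[2][0]>60 and col[0]>100: print(n,"w",*r)
g,R,b=gpose((cx,cy),deg); print("grasp",g.round(1))
D=frame(-U,dirn(deg+180))
plan(((560,0,260),D),((cx,cy+140,210),R),(g-90*R[:,2],R),(g,R))
E
python3 next.py 595.5 -357 -94.7
```

```text
30.1 [ 22.5  62.8 -46.7  91.3 -16.4  52.4  24.7] [542.9 216.6 182.2]
scene hung [500.9 320.2] 22.0 [48.5 46.3] 122.2 129.0
scene w [ 415.7 -362.9] 80.0 [104.6  51.1]
scene w [ 595.9 -357.5] 86.2 [104.3  48.3]
scene w [523.7 -11.6] 11.1 [152.2  32.3]
scene w [515.9 314.8] 69.1 [63.6 33. ]
top hung [500.1 319.6] 21.8 [47.3 46.6] 122.6 128.9
top w [523.  -13.3] 10.7 [150.4  31.9]
grasp [ 596.7 -342.8   14.1]
d [-0.109 -0.131 -0.431] a [-0.146 -0.602  0.274] rows>= 2.8
d [-0.314 -0.04  -0.338] a [-0.146 -0.602  0.274] rows>= 2.8
d [-0.853  0.213  0.2  ] a [-0.    -0.778 -0.   ] rows>= 3.6
d [0.039 0.046 0.569] a [-0. -0.  0.] rows>= 2.3
d [ 0.   -0.    0.36] a [-0. -0. -0.] rows>= 1.4
```

Pot C is hung, with its top at about 129–130 mm. Next is pot A.

Emit:
send_rows(motion=[{"dx": -0.027,"dy": -0.033,"dz": -0.108,"ax": -0.036,"ay": -0.15,"az": 0.068,"grip": 1},{"dx": -0.055,"dy": -0.066,"dz": -0.216,"ax": -0.073,"ay": -0.3,"az": 0.137,"grip": 1},{"dx": -0.082,"dy": -0.1,"dz": -0.323,"ax": -0.11,"ay": -0.45,"az": 0.205,"grip": 1},{"dx": -0.109,"dy": -0.131,"dz": -0.431,"ax": -0.146,"ay": -0.602,"az": 0.274,"grip": 1},{"dx": -0.109,"dy": -0.131,"dz": -0.431,"ax": -0.146,"ay": -0.602,"az": 0.274,"grip": 1}])

```text
time: 30.82
tcp_pos: [552.0, 109.3, 223.0]
ee_rot: [[-0.11, 0.987, -0.118], [0.88, 0.152, 0.449], [0.461, -0.055, -0.886]]
ft_force: [-0.4, 0.5, 0.5]
finger_gap: 1.003
grip_force: 0.0
```

Emit:
send_rows(motion=[{"dx": -0.078,"dy": -0.01,"dz": -0.085,"ax": -0.036,"ay": -0.15,"az": 0.068,"grip": 1},{"dx": -0.157,"dy": -0.02,"dz": -0.17,"ax": -0.073,"ay": -0.3,"az": 0.137,"grip": 1},{"dx": -0.235,"dy": -0.03,"dz": -0.254,"ax": -0.11,"ay": -0.45,"az": 0.205,"grip": 1},{"dx": -0.314,"dy": -0.04,"dz": -0.338,"ax": -0.146,"ay": -0.602,"az": 0.274,"grip": 1},{"dx": -0.314,"dy": -0.04,"dz": -0.338,"ax": -0.146,"ay": -0.602,"az": 0.274,"grip": 1}])

```text
time: 31.45
tcp_pos: [560.4, 1.2, 259.4]
ee_rot: [[0.08, 0.997, 0.0], [0.997, -0.08, 0.001], [0.001, -0.0, -1.0]]
ft_force: [0.1, 0.5, -0.1]
finger_gap: 1.0
grip_force: 0.0
```

Emit:
send_rows(motion=[{"dx": -0.17,"dy": 0.042,"dz": 0.04,"ax": 0,"ay": -0.155,"az": 0,"grip": 1},{"dx": -0.34,"dy": 0.085,"dz": 0.08,"ax": 0,"ay": -0.31,"az": 0,"grip": 1},{"dx": -0.51,"dy": 0.128,"dz": 0.12,"ax": 0,"ay": -0.467,"az": 0,"grip": 1},{"dx": -0.68,"dy": 0.17,"dz": 0.16,"ax": 0,"ay": -0.622,"az": 0,"grip": 1},{"dx": -0.853,"dy": 0.213,"dz": 0.2,"ax": 0,"ay": -0.778,"az": 0,"grip": 1},{"dx": -0.853,"dy": 0.213,"dz": 0.2,"ax": 0,"ay": -0.778,"az": 0,"grip": 1},{"dx": -0.853,"dy": 0.213,"dz": 0.2,"ax": 0,"ay": -0.778,"az": 0,"grip": 1},{"dx": -0.853,"dy": 0.213,"dz": 0.2,"ax": 0,"ay": -0.778,"az": 0,"grip": 1}])

```text
time: 32.45
tcp_pos: [596.2, -217.4, 210.8]
ee_rot: [[0.07, 0.996, -0.046], [0.817, -0.084, -0.571], [-0.572, 0.003, -0.82]]
ft_force: [0.3, -0.2, -0.1]
finger_gap: 1.001
grip_force: 0.0
```

```bash
cat > appr.py <<'E'
from h import *; import sys
cx,cy,deg=map(float,sys.argv[1:4])
s=observe(); print(s["time"],np.round(s["q"],1),np.round(s["tcp_pos"],1))
p=capture("wrist"); w=world(p,s)
for q,m in tops(p,w,38,50,amin=1000): print(*rect(q),np.median(q[:,2]).round(1),p["color"][m].mean(0).astype(int))
g,R,b=gpose((cx,cy),deg); print("grasp",g.round(1))
plan((g-90*R[:,2],R),(g,R))
E
python3 appr.py 595.5 -357 -94.7
```

```text
32.45 [ -9.5  45.1  13.9  97.1  35.3  47.1 -30.6] [ 596.2 -217.4  210.8]
[ 595.4 -356.1] 85.8 [101.  46.] 46.3 [181 185 193]
[ 414.7 -361.6] 81.5 [102.2  47.1] 46.3 [172 177 185]
grasp [ 596.7 -342.8   14.1]
d [0.043 0.042 0.572] a [ 0.002 -0.001 -0.005] rows>= 2.3
d [ 0.   -0.    0.36] a [-0.  0.  0.] rows>= 1.4
```

Emit:
send_rows(motion=[{"dx": 0.014,"dy": 0.014,"dz": 0.19,"ax": 0,"ay": 0,"az": -0.008,"grip": 1},{"dx": 0.028,"dy": 0.028,"dz": 0.38,"ax": 0,"ay": 0,"az": -0.008,"grip": 1},{"dx": 0.043,"dy": 0.042,"dz": 0.572,"ax": 0,"ay": 0,"az": -0.008,"grip": 1},{"dx": 0.043,"dy": 0.042,"dz": 0.7,"ax": 0,"ay": 0,"az": -0.008,"grip": 1},{"dx": 0.043,"dy": 0.042,"dz": 0.8,"ax": 0,"ay": 0,"az": -0.008,"grip": 1},{"dx": 0.043,"dy": 0.042,"dz": 0.88,"ax": 0,"ay": 0,"az": -0.008,"grip": 1},{"dx": 0.043,"dy": 0.042,"dz": 0.93,"ax": 0,"ay": 0,"az": -0.008,"grip": 1},{"dx": 0.043,"dy": 0.042,"dz": 0.93,"ax": 0,"ay": 0,"az": -0.008,"grip": 1},{"dx": 0.043,"dy": 0.042,"dz": 0.93,"ax": 0,"ay": 0,"az": -0.008,"grip": 0.7},{"dx": 0.043,"dy": 0.042,"dz": 0.93,"ax": 0,"ay": 0,"az": -0.008,"grip": 0.5},{"dx": 0.043,"dy": 0.042,"dz": 0.93,"ax": 0,"ay": 0,"az": -0.008,"grip": 0.35},{"dx": 0.043,"dy": 0.042,"dz": 0.93,"ax": 0,"ay": 0,"az": -0.008,"grip": 0.35},{"dx": 0.043,"dy": 0.042,"dz": 0.93,"ax": 0,"ay": 0,"az": -0.008,"grip": 0.35},{"dx": 0.043,"dy": 0.042,"dz": 0.93,"ax": 0,"ay": 0,"az": -0.008,"grip": 0.35}])

```text
time: 34.25
tcp_pos: [597.4, -342.9, 15.4]
ee_rot: [[0.065, 0.997, -0.045], [0.816, -0.079, -0.573], [-0.574, 0.001, -0.819]]
ft_force: [-0.4, 3.9, 5.3]
finger_gap: 0.534
grip_force: 47.3
```

```bash
sed -i '$d' hang.py; echo 'plan((p+[0,0,200],R),((ht+p)/2*[1,1,0]+[0,0,230],gframe(deg,-10)),(ht+[0,0,95],H))' >> hang.py; python3 hang.py 595.5 -356.6 -94.5 599 182.8 105
```

```text
34.25 [ 597.4 -342.9   15.4] 0.5339264008500317 47.34191292398464 [-0.4  3.9  5.3]
base in tool [ 25.2   0.  -27. ] axis [-0.819  0.     0.574]
hang tcp [597.  190.2  93.8]
d [-0.46   0.    -0.655] a [0. 0. 0.] rows>= 3.2
d [ 0.418 -0.042 -0.329] a [ 0.     0.501 -0.   ] rows>= 2.1
d [ 0.512 -0.042 -0.144] a [ 0.     0.501 -0.   ] rows>= 2.1
d [ 0.509 -0.042  0.173] a [ 0.119  0.495 -0.187] rows>= 2.3
d [0.404 0.051 0.353] a [ 0.119  0.495 -0.187] rows>= 2.3
```

Emit:
send_rows(motion=[{"dx": -0.07,"dy": 0,"dz": -0.1,"ax": 0,"ay": 0,"az": 0,"grip": 0.35},{"dx": -0.15,"dy": 0,"dz": -0.21,"ax": 0,"ay": 0,"az": 0,"grip": 0.35},{"dx": -0.23,"dy": 0,"dz": -0.33,"ax": 0,"ay": 0,"az": 0,"grip": 0.35},{"dx": -0.31,"dy": 0,"dz": -0.44,"ax": 0,"ay": 0,"az": 0,"grip": 0.35},{"dx": -0.39,"dy": 0,"dz": -0.55,"ax": 0,"ay": 0,"az": 0,"grip": 0.35},{"dx": -0.46,"dy": 0,"dz": -0.655,"ax": 0,"ay": 0,"az": 0,"grip": 0.35},{"dx": -0.46,"dy": 0,"dz": -0.655,"ax": 0,"ay": 0,"az": 0,"grip": 0.35}])

```text
time: 35.12
tcp_pos: [597.5, -344.3, 217.1]
ee_rot: [[0.068, 0.997, -0.043], [0.815, -0.08, -0.573], [-0.575, 0.004, -0.818]]
ft_force: [-0.5, -0.7, -1.3]
finger_gap: 0.529
grip_force: 46.6
```

Emit:
send_rows(motion=[{"dx": 0.105,"dy": -0.01,"dz": -0.082,"ax": 0,"ay": 0.125,"az": 0,"grip": 0.35},{"dx": 0.21,"dy": -0.02,"dz": -0.165,"ax": 0,"ay": 0.25,"az": 0,"grip": 0.35},{"dx": 0.314,"dy": -0.03,"dz": -0.247,"ax": 0,"ay": 0.375,"az": 0,"grip": 0.35},{"dx": 0.418,"dy": -0.042,"dz": -0.329,"ax": 0,"ay": 0.501,"az": 0,"grip": 0.35},{"dx": 0.418,"dy": -0.042,"dz": -0.329,"ax": 0,"ay": 0.501,"az": 0,"grip": 0.35}])

```text
time: 35.75
tcp_pos: [596.3, -209.9, 221.0]
ee_rot: [[0.077, 0.997, -0.019], [0.973, -0.079, -0.215], [-0.216, -0.002, -0.976]]
ft_force: [-0.5, -0.5, -0.4]
finger_gap: 0.531
grip_force: 46.6
```

Emit:
send_rows(motion=[{"dx": 0.128,"dy": -0.01,"dz": -0.036,"ax": 0,"ay": 0.125,"az": 0,"grip": 0.35},{"dx": 0.256,"dy": -0.02,"dz": -0.072,"ax": 0,"ay": 0.25,"az": 0,"grip": 0.35},{"dx": 0.384,"dy": -0.03,"dz": -0.108,"ax": 0,"ay": 0.375,"az": 0,"grip": 0.35},{"dx": 0.512,"dy": -0.042,"dz": -0.144,"ax": 0,"ay": 0.501,"az": 0,"grip": 0.35},{"dx": 0.512,"dy": -0.042,"dz": -0.144,"ax": 0,"ay": 0.501,"az": 0,"grip": 0.35}])

```text
time: 36.38
tcp_pos: [595.8, -77.9, 227.6]
ee_rot: [[0.079, 0.997, 0.01], [0.982, -0.08, 0.172], [0.172, -0.004, -0.985]]
ft_force: [0.7, -0.3, -0.9]
finger_gap: 0.534
grip_force: 46.6
```

Emit:
send_rows(motion=[{"dx": 0.127,"dy": -0.01,"dz": 0.043,"ax": 0.03,"ay": 0.124,"az": -0.047,"grip": 0.35},{"dx": 0.254,"dy": -0.02,"dz": 0.086,"ax": 0.06,"ay": 0.248,"az": -0.094,"grip": 0.35},{"dx": 0.382,"dy": -0.03,"dz": 0.13,"ax": 0.09,"ay": 0.371,"az": -0.14,"grip": 0.35},{"dx": 0.509,"dy": -0.042,"dz": 0.173,"ax": 0.119,"ay": 0.495,"az": -0.187,"grip": 0.35},{"dx": 0.509,"dy": -0.042,"dz": 0.173,"ax": 0.119,"ay": 0.495,"az": -0.187,"grip": 0.35}])

```text
time: 37.0
tcp_pos: [595.9, 55.2, 205.9]
ee_rot: [[-0.055, 0.995, -0.082], [0.843, 0.09, 0.531], [0.536, -0.039, -0.844]]
ft_force: [0.3, -0.9, -0.2]
finger_gap: 0.532
grip_force: 46.6
```

Run:
```python
from h import *
s=observe(); print(s["time"],np.round(s["q"],1),np.round(s["tcp_pos"],1))
g=np.load("hang.npz"); plan((g["ht"]+[0,0,95],g["H"]))
```

```text
37.0 [ 24.9  48.8 -34.2  91.2  -9.1  50.9  10.3] [595.9  55.2 205.9]
d [0.418 0.056 0.344] a [ 0.115  0.496 -0.193] rows>= 2.3
```

Emit:
send_rows(motion=[{"dx": 0.105,"dy": 0.014,"dz": 0.086,"ax": 0.029,"ay": 0.124,"az": -0.048,"grip": 0.35},{"dx": 0.21,"dy": 0.028,"dz": 0.172,"ax": 0.058,"ay": 0.248,"az": -0.096,"grip": 0.35},{"dx": 0.314,"dy": 0.042,"dz": 0.258,"ax": 0.086,"ay": 0.372,"az": -0.145,"grip": 0.35},{"dx": 0.418,"dy": 0.056,"dz": 0.344,"ax": 0.115,"ay": 0.496,"az": -0.193,"grip": 0.35},{"dx": 0.418,"dy": 0.056,"dz": 0.344,"ax": 0.115,"ay": 0.496,"az": -0.193,"grip": 0.35},{"dx": 0.418,"dy": 0.056,"dz": 0.344,"ax": 0.115,"ay": 0.496,"az": -0.193,"grip": 0.35},{"dx": 0.418,"dy": 0.056,"dz": 0.344,"ax": 0.115,"ay": 0.496,"az": -0.193,"grip": 0.35}])

```text
time: 37.88
tcp_pos: [598.9, 189.9, 192.5]
ee_rot: [[-0.153, 0.966, -0.207], [0.555, 0.257, 0.791], [0.818, 0.006, -0.576]]
ft_force: [-0.8, 0.6, -1.4]
finger_gap: 0.535
grip_force: 46.6
```

```bash
python3 over.py 2
```

```text
37.875 [ 25.   63.2 -47.2  86.4 -16.3  52.8  21. ] [598.9 189.9 192.5] 0.535095294892968
base [600.6 182.5 228.7] axis [ 0.007 -0.    -1.   ] mouth [601.3 182.5 128.7]
scene 1639 z [129.8 228.6]
 top face (array([600.9, 182.1]), 14.5, array([51.6, 45.3])) 490
 lower part xy [581.7 164.1] [630.1 209.1]
crop 243 120
top 577 z [205.4 231.1]
 top face (array([600.6, 181.2]), 15.0, array([49.3, 45.8])) 556
d [-0.012 -0.006  0.01 ] a [0.006 0.002 0.005] rows>= 0.1
d [-0.311  0.     0.218] a [ 0. -0. -0.] rows>= 1.5
```

Emit:
send_rows(motion=[{"dx": -0.012,"dy": -0.006,"dz": 0.01,"ax": 0.006,"ay": 0.002,"az": 0.005,"grip": 0.35},{"dx": -0.055,"dy": -0.006,"dz": 0.042,"ax": 0.006,"ay": 0.002,"az": 0.005,"grip": 0.35},{"dx": -0.105,"dy": -0.006,"dz": 0.077,"ax": 0.006,"ay": 0.002,"az": 0.005,"grip": 0.35},{"dx": -0.155,"dy": -0.006,"dz": 0.112,"ax": 0.006,"ay": 0.002,"az": 0.005,"grip": 0.35},{"dx": -0.205,"dy": -0.006,"dz": 0.147,"ax": 0.006,"ay": 0.002,"az": 0.005,"grip": 0.35},{"dx": -0.255,"dy": -0.006,"dz": 0.182,"ax": 0.006,"ay": 0.002,"az": 0.005,"grip": 0.35},{"dx": -0.295,"dy": -0.006,"dz": 0.21,"ax": 0.006,"ay": 0.002,"az": 0.005,"grip": 0.35},{"dx": -0.32,"dy": -0.006,"dz": 0.226,"ax": 0.006,"ay": 0.002,"az": 0.005,"grip": 0.35},{"dx": -0.32,"dy": -0.006,"dz": 0.226,"ax": 0.006,"ay": 0.002,"az": 0.005,"grip": 0.35},{"dx": -0.32,"dy": -0.006,"dz": 0.226,"ax": 0.006,"ay": 0.002,"az": 0.005,"grip": 0.35}])

```text
time: 39.22
tcp_pos: [597.2, 191.5, 94.5]
ee_rot: [[-0.148, 0.966, -0.213], [0.552, 0.26, 0.792], [0.821, -0.0, -0.572]]
ft_force: [0.8, 0.4, -0.9]
finger_gap: 0.53
grip_force: 46.7
```

Run:
```python
from h import *
s=observe(); print(s["time"],np.round(s["tcp_pos"],1),s["ft_force"],s["finger_gap"])
g=np.load("hang.npz"); p=np.array(s["tcp_pos"]);R=np.array(s["ee_rot"]); b=p+R@g["bt"]; a=R@g["at"]
print("base",b.round(1),"axis",a.round(3))
```

```text
39.225 [597.2 191.5  94.5] [ 0.83194747  0.36532799 -0.9171165 ] 0.5303891340839207
base [599.3 184.  130.6] axis [-0.001  0.003 -1.   ]
```

Releasing, backing off, then heading for pot B.

Emit:
send_rows(motion=[{"dx": 0,"dy": 0,"dz": 0,"ax": 0,"ay": 0,"az": 0,"grip": 0.65},{"dx": 0,"dy": 0,"dz": 0,"ax": 0,"ay": 0,"az": 0,"grip": 0.8},{"dx": 0,"dy": 0,"dz": 0,"ax": 0,"ay": 0,"az": 0,"grip": 1},{"dx": 0,"dy": 0,"dz": 0,"ax": 0,"ay": 0,"az": 0,"grip": 1},{"dx": 0,"dy": 0,"dz": -0.08,"ax": 0,"ay": 0,"az": 0,"grip": 1},{"dx": 0,"dy": 0,"dz": -0.2,"ax": 0,"ay": 0,"az": 0,"grip": 1},{"dx": 0,"dy": 0,"dz": -0.4,"ax": 0,"ay": 0,"az": 0,"grip": 1},{"dx": 0,"dy": 0,"dz": -0.6,"ax": 0,"ay": 0,"az": 0,"grip": 1},{"dx": 0,"dy": 0,"dz": -0.6,"ax": 0,"ay": 0,"az": 0,"grip": 1},{"dx": 0,"dy": 0,"dz": -0.6,"ax": 0,"ay": 0,"az": 0,"grip": 1}])

```text
time: 40.48
tcp_pos: [628.5, 73.0, 179.8]
ee_rot: [[-0.148, 0.965, -0.215], [0.552, 0.261, 0.792], [0.821, -0.001, -0.571]]
ft_force: [-0.0, 1.2, 0.1]
finger_gap: 0.998
grip_force: 0.0
```

```bash
sed -i 's/((560,0,260),D)/((540,-20,260),D)/' next.py; python3 next.py 415 -362 -98.7
```

```text
40.475 [ 30.9  66.5 -44.4  75.4 -12.9  67.   24.1] [628.5  73.  179.8]
scene hung [500.9 320. ] 23.1 [51.1 46.4] 122.1 129.0
scene hung [598.6 182.6] 15.1 [49.3 45.9] 122.0 129.0
scene w [ 415.4 -362.7] 81.9 [104.8  48. ]
scene w [523.9 -12.1] 10.9 [152.5  31.1]
scene w [515.8 314.9] 68.8 [64.3 32.6]
top hung [598.1 181.9] 15.0 [47.  46.1] 122.1 128.8
top hung [500.  319.6] 21.4 [47.1 46.7] 122.1 129.0
top w [522.3 -13.4] 10.7 [151.7  31.7]
top w [ 416.1 -349.6] 81.6 [74.8 46.3]
grasp [ 417.2 -347.9   14.1]
d [ 0.055 -0.219 -0.203] a [-0.129 -0.604  0.244] rows>= 2.8
d [-0.088 -0.194 -0.216] a [-0.129 -0.604  0.244] rows>= 2.8
d [-0.874 -0.372  0.2  ] a [-0.    -0.778 -0.   ] rows>= 3.9
d [0.043 0.085 0.567] a [-0. -0. -0.] rows>= 2.3
d [-0.   -0.    0.36] a [-0.  0. -0.] rows>= 1.4
```

Emit:
send_rows(motion=[{"dx": 0.014,"dy": -0.055,"dz": -0.051,"ax": -0.032,"ay": -0.151,"az": 0.061,"grip": 1},{"dx": 0.028,"dy": -0.11,"dz": -0.102,"ax": -0.065,"ay": -0.302,"az": 0.122,"grip": 1},{"dx": 0.041,"dy": -0.165,"dz": -0.152,"ax": -0.097,"ay": -0.453,"az": 0.183,"grip": 1},{"dx": 0.055,"dy": -0.219,"dz": -0.203,"ax": -0.129,"ay": -0.604,"az": 0.244,"grip": 1},{"dx": 0.055,"dy": -0.219,"dz": -0.203,"ax": -0.129,"ay": -0.604,"az": 0.244,"grip": 1}])

```text
time: 41.2
tcp_pos: [584.0, 28.8, 222.3]
ee_rot: [[-0.03, 0.997, -0.071], [0.886, 0.059, 0.459], [0.462, -0.049, -0.886]]
ft_force: [0.3, -0.4, -0.2]
finger_gap: 0.997
grip_force: 0.0
```

Emit:
send_rows(motion=[{"dx": -0.022,"dy": -0.048,"dz": -0.054,"ax": -0.032,"ay": -0.151,"az": 0.061,"grip": 1},{"dx": -0.044,"dy": -0.097,"dz": -0.108,"ax": -0.065,"ay": -0.302,"az": 0.122,"grip": 1},{"dx": -0.066,"dy": -0.146,"dz": -0.162,"ax": -0.097,"ay": -0.453,"az": 0.183,"grip": 1},{"dx": -0.088,"dy": -0.194,"dz": -0.216,"ax": -0.129,"ay": -0.604,"az": 0.244,"grip": 1},{"dx": -0.088,"dy": -0.194,"dz": -0.216,"ax": -0.129,"ay": -0.604,"az": 0.244,"grip": 1}])

```text
time: 41.82
tcp_pos: [540.7, -18.5, 259.7]
ee_rot: [[0.148, 0.989, -0.001], [0.989, -0.148, 0.001], [0.001, -0.001, -1.0]]
ft_force: [1.0, 0.2, -0.1]
finger_gap: 1.0
grip_force: 0.0
```

Emit:
send_rows(motion=[{"dx": -0.175,"dy": -0.075,"dz": 0.04,"ax": 0,"ay": -0.155,"az": 0,"grip": 1},{"dx": -0.35,"dy": -0.15,"dz": 0.08,"ax": 0,"ay": -0.31,"az": 0,"grip": 1},{"dx": -0.524,"dy": -0.223,"dz": 0.12,"ax": 0,"ay": -0.467,"az": 0,"grip": 1},{"dx": -0.7,"dy": -0.3,"dz": 0.16,"ax": 0,"ay": -0.622,"az": 0,"grip": 1},{"dx": -0.874,"dy": -0.372,"dz": 0.2,"ax": 0,"ay": -0.778,"az": 0,"grip": 1},{"dx": -0.874,"dy": -0.372,"dz": 0.2,"ax": 0,"ay": -0.778,"az": 0,"grip": 1},{"dx": -0.874,"dy": -0.372,"dz": 0.2,"ax": 0,"ay": -0.778,"az": 0,"grip": 1},{"dx": -0.874,"dy": -0.372,"dz": 0.2,"ax": 0,"ay": -0.778,"az": 0,"grip": 1}])

```text
time: 42.82
tcp_pos: [416.8, -222.7, 210.2]
ee_rot: [[0.127, 0.988, -0.086], [0.81, -0.154, -0.566], [-0.573, 0.003, -0.82]]
ft_force: [-0.1, 0.8, -0.2]
finger_gap: 0.998
grip_force: 0.0
```

```bash
python3 appr.py 415 -362 -98.6
```

```text
42.825 [-12.8  36.8  18.  125.1  47.9  33.3 -50.5] [ 416.8 -222.7  210.2]
[ 283.7 -319.1] 85.6 [102.1  46.9] 46.3 [  0 172 202]
[ 414.6 -361.8] 81.4 [102.  46.] 46.3 [199 203 211]
grasp [ 417.1 -347.9   14.1]
d [0.045 0.077 0.567] a [-0.    -0.001 -0.007] rows>= 2.3
d [0.   0.   0.36] a [-0.  0.  0.] rows>= 1.4
```

Emit:
send_rows(motion=[{"dx": 0.015,"dy": 0.026,"dz": 0.19,"ax": 0,"ay": 0,"az": -0.007,"grip": 1},{"dx": 0.03,"dy": 0.052,"dz": 0.38,"ax": 0,"ay": 0,"az": -0.007,"grip": 1},{"dx": 0.045,"dy": 0.077,"dz": 0.567,"ax": 0,"ay": 0,"az": -0.007,"grip": 1},{"dx": 0.045,"dy": 0.077,"dz": 0.7,"ax": 0,"ay": 0,"az": -0.007,"grip": 1},{"dx": 0.045,"dy": 0.077,"dz": 0.8,"ax": 0,"ay": 0,"az": -0.007,"grip": 1},{"dx": 0.045,"dy": 0.077,"dz": 0.88,"ax": 0,"ay": 0,"az": -0.007,"grip": 1},{"dx": 0.045,"dy": 0.077,"dz": 0.927,"ax": 0,"ay": 0,"az": -0.007,"grip": 1},{"dx": 0.045,"dy": 0.077,"dz": 0.927,"ax": 0,"ay": 0,"az": -0.007,"grip": 1},{"dx": 0.045,"dy": 0.077,"dz": 0.927,"ax": 0,"ay": 0,"az": -0.007,"grip": 0.7},{"dx": 0.045,"dy": 0.077,"dz": 0.927,"ax": 0,"ay": 0,"az": -0.007,"grip": 0.5},{"dx": 0.045,"dy": 0.077,"dz": 0.927,"ax": 0,"ay": 0,"az": -0.007,"grip": 0.35},{"dx": 0.045,"dy": 0.077,"dz": 0.927,"ax": 0,"ay": 0,"az": -0.007,"grip": 0.35},{"dx": 0.045,"dy": 0.077,"dz": 0.927,"ax": 0,"ay": 0,"az": -0.007,"grip": 0.35},{"dx": 0.045,"dy": 0.077,"dz": 0.927,"ax": 0,"ay": 0,"az": -0.007,"grip": 0.35}])

```text
time: 44.62
tcp_pos: [416.6, -347.7, 15.1]
ee_rot: [[0.121, 0.989, -0.085], [0.81, -0.148, -0.568], [-0.575, -0.001, -0.818]]
ft_force: [0.2, 2.8, 6.0]
finger_gap: 0.532
grip_force: 46.7
```

```bash
python3 hang.py 415 -362 -98.6 480.7 203.2 103
```

```text
44.625 [ 416.6 -347.7   15.1] 0.5316749229951356 46.71658562248922 [0.2 2.8 6. ]
base in tool [ 24.6   0.  -26.9] axis [-0.818 -0.002  0.575]
hang tcp [478.9 210.9  94.4]
d [-0.46  -0.    -0.655] a [0. 0. 0.] rows>= 3.2
d [ 0.443 -0.021 -0.347] a [-0.     0.501  0.001] rows>= 2.3
d [ 0.542 -0.021 -0.151] a [-0.     0.501  0.001] rows>= 2.3
d [ 0.539 -0.022  0.178] a [ 0.132  0.494 -0.208] rows>= 2.3
d [0.427 0.087 0.364] a [ 0.132  0.494 -0.208] rows>= 2.3
```

Emit:
send_rows(motion=[{"dx": -0.07,"dy": 0,"dz": -0.1,"ax": 0,"ay": 0,"az": 0,"grip": 0.35},{"dx": -0.15,"dy": 0,"dz": -0.21,"ax": 0,"ay": 0,"az": 0,"grip": 0.35},{"dx": -0.23,"dy": 0,"dz": -0.33,"ax": 0,"ay": 0,"az": 0,"grip": 0.35},{"dx": -0.31,"dy": 0,"dz": -0.44,"ax": 0,"ay": 0,"az": 0,"grip": 0.35},{"dx": -0.39,"dy": 0,"dz": -0.55,"ax": 0,"ay": 0,"az": 0,"grip": 0.35},{"dx": -0.46,"dy": 0,"dz": -0.655,"ax": 0,"ay": 0,"az": 0,"grip": 0.35},{"dx": -0.46,"dy": 0,"dz": -0.655,"ax": 0,"ay": 0,"az": 0,"grip": 0.35}])

```text
time: 45.5
tcp_pos: [416.9, -348.7, 216.8]
ee_rot: [[0.125, 0.989, -0.083], [0.809, -0.15, -0.568], [-0.574, 0.004, -0.819]]
ft_force: [0.5, -0.3, -0.7]
finger_gap: 0.531
grip_force: 46.2
```

Emit:
send_rows(motion=[{"dx": 0.11,"dy": -0.005,"dz": -0.087,"ax": 0,"ay": 0.125,"az": 0,"grip": 0.35},{"dx": 0.222,"dy": -0.01,"dz": -0.174,"ax": 0,"ay": 0.25,"az": 0,"grip": 0.35},{"dx": 0.333,"dy": -0.016,"dz": -0.26,"ax": 0,"ay": 0.375,"az": 0,"grip": 0.35},{"dx": 0.443,"dy": -0.021,"dz": -0.347,"ax": 0,"ay": 0.501,"az": 0.001,"grip": 0.35},{"dx": 0.443,"dy": -0.021,"dz": -0.347,"ax": 0,"ay": 0.501,"az": 0.001,"grip": 0.35}])

```text
time: 46.12
tcp_pos: [431.8, -208.2, 221.1]
ee_rot: [[0.146, 0.989, -0.034], [0.965, -0.15, -0.213], [-0.216, -0.002, -0.976]]
ft_force: [0.8, -0.1, -0.5]
finger_gap: 0.533
grip_force: 46.2
```

Emit:
send_rows(motion=[{"dx": 0.135,"dy": -0.005,"dz": -0.038,"ax": 0,"ay": 0.125,"az": 0,"grip": 0.35},{"dx": 0.271,"dy": -0.01,"dz": -0.075,"ax": 0,"ay": 0.25,"az": 0,"grip": 0.35},{"dx": 0.406,"dy": -0.016,"dz": -0.113,"ax": 0,"ay": 0.375,"az": 0,"grip": 0.35},{"dx": 0.542,"dy": -0.021,"dz": -0.151,"ax": 0,"ay": 0.501,"az": 0.001,"grip": 0.35},{"dx": 0.542,"dy": -0.021,"dz": -0.151,"ax": 0,"ay": 0.501,"az": 0.001,"grip": 0.35}])

```text
time: 46.75
tcp_pos: [446.9, -69.7, 227.8]
ee_rot: [[0.15, 0.989, 0.022], [0.974, -0.151, 0.171], [0.173, -0.004, -0.985]]
ft_force: [0.2, -0.7, -0.8]
finger_gap: 0.53
grip_force: 46.2
```

Emit:
send_rows(motion=[{"dx": 0.135,"dy": -0.005,"dz": 0.044,"ax": 0.033,"ay": 0.124,"az": -0.052,"grip": 0.35},{"dx": 0.27,"dy": -0.01,"dz": 0.089,"ax": 0.066,"ay": 0.247,"az": -0.104,"grip": 0.35},{"dx": 0.404,"dy": -0.016,"dz": 0.133,"ax": 0.099,"ay": 0.37,"az": -0.156,"grip": 0.35},{"dx": 0.539,"dy": -0.022,"dz": 0.178,"ax": 0.132,"ay": 0.494,"az": -0.208,"grip": 0.35},{"dx": 0.539,"dy": -0.022,"dz": 0.178,"ax": 0.132,"ay": 0.494,"az": -0.208,"grip": 0.35}])

```text
time: 47.38
tcp_pos: [462.9, 69.9, 206.5]
ee_rot: [[-0.009, 0.998, -0.056], [0.844, 0.038, 0.535], [0.537, -0.043, -0.843]]
ft_force: [-0.1, -0.8, -0.7]
finger_gap: 0.531
grip_force: 46.2
```

Run:
```python
from h import *
s=observe(); print(s["time"],np.round(s["q"],1),np.round(s["tcp_pos"],1))
g=np.load("hang.npz"); plan((g["ht"]+[0,0,95],g["H"]))
```

```text
47.375 [ 33.8  42.7 -43.9 115.4  -8.1  33.7   6.2] [462.9  69.9 206.5]
d [0.439 0.088 0.356] a [ 0.128  0.494 -0.213] rows>= 2.3
```

Emit:
send_rows(motion=[{"dx": 0.11,"dy": 0.022,"dz": 0.089,"ax": 0.032,"ay": 0.124,"az": -0.053,"grip": 0.35},{"dx": 0.22,"dy": 0.044,"dz": 0.178,"ax": 0.064,"ay": 0.247,"az": -0.106,"grip": 0.35},{"dx": 0.33,"dy": 0.066,"dz": 0.267,"ax": 0.096,"ay": 0.37,"az": -0.16,"grip": 0.35},{"dx": 0.439,"dy": 0.088,"dz": 0.356,"ax": 0.128,"ay": 0.494,"az": -0.213,"grip": 0.35},{"dx": 0.439,"dy": 0.088,"dz": 0.356,"ax": 0.128,"ay": 0.494,"az": -0.213,"grip": 0.35},{"dx": 0.439,"dy": 0.088,"dz": 0.356,"ax": 0.128,"ay": 0.494,"az": -0.213,"grip": 0.35},{"dx": 0.439,"dy": 0.088,"dz": 0.356,"ax": 0.128,"ay": 0.494,"az": -0.213,"grip": 0.35}])

```text
time: 48.25
tcp_pos: [479.8, 210.6, 192.3]
ee_rot: [[-0.133, 0.975, -0.18], [0.561, 0.224, 0.797], [0.817, 0.005, -0.576]]
ft_force: [-0.0, -0.5, -1.2]
finger_gap: 0.534
grip_force: 46.2
```

```bash
python3 over.py 3
```

```text
48.25 [ 32.1  61.8 -57.6 109.8 -12.   32.5  16.1] [479.8 210.6 192.3] 0.5339392496238821
base [481.3 203.  227.9] axis [ 0.004 -0.001 -1.   ] mouth [481.7 202.9 127.9]
scene 1335 z [128.8 227.8]
 top face (array([481. , 202.2]), 13.7, array([48.3, 45.3])) 368
 lower part xy [494.5 183.7] [510.1 229. ]
crop 279 92
top 639 z [143.2 230.1]
 top face (array([482.2, 201.9]), 11.8, array([50.7, 45.7])) 590
 lower part xy [489.9 179.9] [506.6 183.9]
d [-0.01  -0.004  0.008] a [0.005 0.003 0.005] rows>= 0.1
d [-0.311  0.     0.218] a [ 0.  0. -0.] rows>= 1.5
```

Emit:
send_rows(motion=[{"dx": -0.01,"dy": -0.004,"dz": 0.008,"ax": 0.005,"ay": 0.003,"az": 0.005,"grip": 0.35},{"dx": -0.055,"dy": -0.004,"dz": 0.04,"ax": 0.005,"ay": 0.003,"az": 0.005,"grip": 0.35},{"dx": -0.105,"dy": -0.004,"dz": 0.075,"ax": 0.005,"ay": 0.003,"az": 0.005,"grip": 0.35},{"dx": -0.155,"dy": -0.004,"dz": 0.11,"ax": 0.005,"ay": 0.003,"az": 0.005,"grip": 0.35},{"dx": -0.205,"dy": -0.004,"dz": 0.145,"ax": 0.005,"ay": 0.003,"az": 0.005,"grip": 0.35},{"dx": -0.255,"dy": -0.004,"dz": 0.18,"ax": 0.005,"ay": 0.003,"az": 0.005,"grip": 0.35},{"dx": -0.295,"dy": -0.004,"dz": 0.208,"ax": 0.005,"ay": 0.003,"az": 0.005,"grip": 0.35},{"dx": -0.318,"dy": -0.004,"dz": 0.224,"ax": 0.005,"ay": 0.003,"az": 0.005,"grip": 0.35},{"dx": -0.318,"dy": -0.004,"dz": 0.224,"ax": 0.005,"ay": 0.003,"az": 0.005,"grip": 0.35},{"dx": -0.318,"dy": -0.004,"dz": 0.224,"ax": 0.005,"ay": 0.003,"az": 0.005,"grip": 0.35}])

```text
time: 49.6
tcp_pos: [479.2, 211.9, 95.1]
ee_rot: [[-0.128, 0.974, -0.185], [0.557, 0.225, 0.8], [0.821, -0.0, -0.571]]
ft_force: [-0.1, -0.2, -0.9]
finger_gap: 0.534
grip_force: 46.2
```

Emit:
send_rows(motion=[{"dx": 0,"dy": 0,"dz": 0,"ax": 0,"ay": 0,"az": 0,"grip": 0.65},{"dx": 0,"dy": 0,"dz": 0,"ax": 0,"ay": 0,"az": 0,"grip": 0.8},{"dx": 0,"dy": 0,"dz": 0,"ax": 0,"ay": 0,"az": 0,"grip": 1},{"dx": 0,"dy": 0,"dz": 0,"ax": 0,"ay": 0,"az": 0,"grip": 1},{"dx": 0,"dy": 0,"dz": -0.08,"ax": 0,"ay": 0,"az": 0,"grip": 1},{"dx": 0,"dy": 0,"dz": -0.2,"ax": 0,"ay": 0,"az": 0,"grip": 1},{"dx": 0,"dy": 0,"dz": -0.4,"ax": 0,"ay": 0,"az": 0,"grip": 1},{"dx": 0,"dy": 0,"dz": -0.6,"ax": 0,"ay": 0,"az": 0,"grip": 1},{"dx": 0.2,"dy": 0,"dz": -0.75,"ax": 0,"ay": 0,"az": 0,"grip": 1},{"dx": 0.2,"dy": 0,"dz": -0.75,"ax": 0,"ay": 0,"az": 0,"grip": 1}])

```text
time: 50.85
tcp_pos: [509.4, 90.3, 247.6]
ee_rot: [[-0.134, 0.974, -0.18], [0.556, 0.225, 0.8], [0.82, 0.007, -0.572]]
ft_force: [-0.2, -0.4, -1.1]
finger_gap: 1.001
grip_force: 0.0
```

Run:
```python
from h import *
s=observe(); print(s["time"],np.round(s["tcp_pos"],1))
for n in("scene","top"):
    p=capture(n); w=world(p); cv2.imwrite(f"pics/{n}_end.png",p["color"])
    for q,m in tops(p,w,120,140,amin=60,ylo=150,white=True): print(n,"hung",*rect(q),np.median(q[:,2]).round(1))
    for q,m in tops(p,w,28,50,amin=150):
        r=rect(q); col=p["color"][m].mean(0)
        if r[2][0]>60: print(n,"w" if col[0]>100 else "Y",*r,np.median(q[:,2]).round(1))
    print([np.round(d["centre"]) for d in place_of("carving",p)[:1]])
```

```text
50.85 [509.4  90.3 247.6]
scene hung [480.9 202.8] 13.0 [49.6 45.9] 128.9
scene hung [500.4 320.4] 22.3 [50.3 46.7] 128.8
scene hung [598.6 182.5] 15.0 [50.3 46.2] 129.0
scene Y [ 284.4 -320.4] 84.3 [105.   52.3] 44.3
scene Y [353.3 -23.2] 55.7 [103.5  49.3] 44.7
scene w [ 420.6 -171.8] 82.4 [102.3  39.2] 33.2
scene w [524.2 -17.2] 10.2 [153.4  42.8] 40.9
scene w [525. 108.] -7.4 [98.6 47.9] 29.6
scene Y [679.1 -80. ] 76.1 [102.8  47.4] 45.2
scene w [497.2 215.1] -58.5 [61.1 18.7] 37.7
scene w [517.6 322.3] 80.6 [71.2 45.4] 38.4
scene w [ 781.8 -128.3] 89.9 [201.9  34.9] 32.3
scene w [616.8 196.2] -58.4 [61.  17.8] 37.6
scene w [635.3 298. ] 80.3 [79.7 45.1] 30.9
[array([743., 147.,   1.])]
top hung [598.1 181.9] 15.0 [46.8 46. ] 128.9
top hung [500.4 319.5] 21.5 [47.4 46.4] 128.9
top hung [480.1 202.1] 13.4 [46.3 46.2] 129.0
top Y [ 782.6 -129.2] -89.7 [200.   33.7] 32.9
top w [735.  151.1] 64.4 [60.1 30.6] 38.2
top Y [681.6 -70.2] 76.9 [77.  47.4] 45.0
top w [523.7 108.6] -9.7 [98.9 48.8] 30.0
top w [ 419.4 -171.8] 83.1 [99.8 34.4] 33.0
top Y [351.7 -25.4] 55.7 [100.   46.1] 45.1
top Y [ 283.3 -319.8] 85.5 [101.  46.] 44.9
[array([745., 147.,   1.])]
```

View pics/scene_end.png

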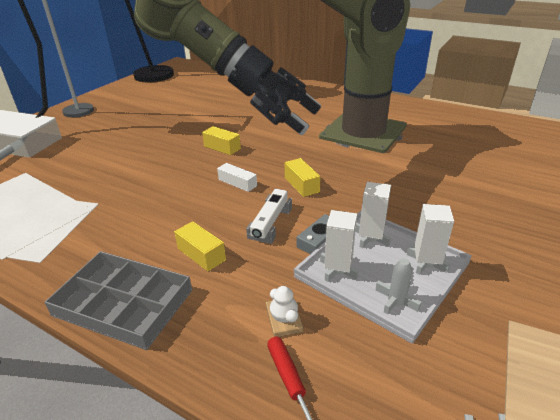

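All three wide pots hang level on their pegs, at pixels (340,245), (375,212) and (433,237). The thermometer is in its rest at (270,213), and the narrow pot (237,177), the yellow pots and the carving (285,305) have not moved. Handing in.

```bash
python3 -c "
from rig import close_job; print(close_job())"
```

```text
the job is handed in; nothing more can be done
None
```

The job is handed in: I held the thermometer on the spot for over 3 s and laid it back level in its rest, then hung all three wide pots present fully down on their pegs, leaving the narrow pot and the carving where they were.

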